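Put the flashlight back on charge

TASK

The flashlight has been shoved into the blue caddy with only its lens end sticking out. Take it out and put it on charge: press it (never drop it) down into the charging cradle, with its brass-ringed tail at the power block end, until both pairs of spring clips have snapped over it and it sits level and fully home, then let go. Leave the kazoos, the clear box with its ball and the tin standing where they are.

Things in the scene. Friction and masses are not known exactly. Their poses are not given: they have to be found in the camera images.
- flashlight_center (a point): Centre (on the axis, half-way along) of an aluminium flashlight 180 mm long, 0.2 to 0.4 kg; its x axis points to the lens. Each end is an octagonal cap 40 mm long, 40 mm across flats (tail x -90..-50 mm, two brass rings; head +50..+90), lying on a flat, axis 20 mm up. The caps' 45 degree faces spread the clips. Between them: round grip, 30 mm thick. Starts in the caddy, only the head out.
- flashlight_lens (a point): Middle of the lens face: the flashlight's head end, 90 mm along x from its centre. At the start it is 46 to 54 mm outside the caddy's mouth.
- caddy: Blue plastic caddy 150 mm long (x), 104 wide (y), 60 high, fixed on the table. Origin: centre of its underside. Two bays under one lid; the flashlight's is 48 mm wide (no room for fingers), centred on y = -24 mm, floor 3 mm thick, open at the -x end: things slide out level towards -x, the lid bars lifting them out. The other bay has a front wall.
- caddy_mouth (a point): Middle of the open end of the flashlight's bay (x = -75, y = -24 mm of the caddy), 23 mm above the table, the height of the flashlight's axis there. Axes as the caddy's: -x points out of the mouth.
- caddy_lid (a joint): Sliding lid of the caddy (m): 0 = shut, up to 0.08 slid back towards +x of the caddy; its underside is 53 mm above the table. It need not be moved.
- cradle: Black charging cradle fixed on the table. Origin: centre of its underside; +x lens end, -x tail end. Base plate 196 x 76 mm, 10 thick. Saddles at x = +-70 mm, tops 22 mm above the table, take the flashlight's two caps. Rigid shrouds 56 mm high (|x| 50 to 97, |y| 31 to 36; from |y| 23 past |x| 84) keep fingers out beside the caps; the middle is free. Power block: x -98 to -128, 76 wide, 58 high.
- cradle_seat (a point): Where the centre of the seated flashlight belongs: 42 mm above the table over the cradle's origin, axes as the cradle's (flashlight's x along its x; up to 6 mm off along x is good). Two steel leaf clips 24 mm wide stand at each saddle, y = +-24 mm, up to 71 mm high; beads at 52 to 60 mm leave 30 mm between, spread 5 mm each and close over the caps. Pressing both ends in takes 10 to 15 N.
- clip_tail_left (a joint): Angle (rad) of the tail clip leaf at +y of the cradle: 0 = free, about 0.03 when snapped over the flashlight, about 0.14 while the widest part passes. It stops at 0.25.
- clip_tail_right (a joint): The same for the tail clip leaf at -y.
- clip_head_left (a joint): The same for the lens-end clip leaf at +y.
- clip_head_right (a joint): The same for the lens-end clip leaf at -y.
- kazoo_a: Yellow plastic kazoo, 120 mm long (its x), 29 mm wide, 41 mm high, loose. Origin: centre of its underside. Leave it alone.
- kazoo_b: Another kazoo, the same.
- kazoo_c: Another kazoo, the same.
- kazoo_d: Another kazoo, the same.
- clear_box: Clear acrylic open-topped cube, 70 mm, loose, with the ball inside. Origin: centre of its underside. Leave it alone.
- ball_center (a point): Centre of a green rubber ball, 45 mm, inside the clear box. Leave it there.
- tin: Stainless steel mini tin with its hinged lid shut, 92 x 62 mm, 24 mm high, loose. Origin: centre of its underside. Leave it alone.
Not all that is in view belongs to the job. Leave any red look-alike of the part that bears flashlight_center alone.

How it is judged:
By the outcome, as a careful person would: the job done as asked, in the order asked, and still so for the second after the job is handed in, with the robot touching nothing.
It also fails if it takes over 58 s, if anything falls off the work surface, if the arm or the gripper's body presses on something with over 40 N, if the wrist force passes 120 N, or if a joint passes its speed limit or range.

ROBOT

A 6-joint arm with a two-finger parallel gripper is mounted at the origin on the work surface. World frame = base frame: x ahead of the robot, y to its left, z up, the work surface at z = 0. Lengths are in m, angles in degrees, forces in N, time in s.
With the tool pointing down it reaches from about 0.4 to 0.825 m from the base axis. Payload 7 kg.
Tool frame: the origin (TCP) lies midway between the tips of the shut fingers; the grasp point (between the pads) lies 19 mm behind it; x points along the fingers, z is the direction in which the jaws open and shut, and the axes are right-handed (so a half turn about x gives the same grasp; the last joint's range is limited). The gripper opens to 88 mm and grips with 3 to 60 N. Pads are 19 mm wide; open, the fingers measure 130 mm over their backs; the gripper's body (78 mm by 193 mm) begins 47 mm behind the grasp point.
Start: joints at [-46.576, 20.546, 0.682, 0, -70.136, -16.507], TCP at [0.306, -0.602, 0.197] pointing down, gripper open.
Joint ranges: [-176.03, 176.03], [-82.01, 121.73], [-58.28, 71.71], [-173.87, 95.51], [-174.79, -0.11], [-173.66, 173.66]. Speed limits (degrees/s): [136.94, 136.94, 172.46, 180, 180, 180].

INTERFACE

Orientations are given as [roll, pitch, yaw] about the fixed x, y, z axes, in that order (R = Rz(yaw) Ry(pitch) Rx(roll)).
In Python, from plant import get_state, capture, close_job gives the robot as it stands.
- The arm moves only by the tool play_rows, never from a script. Its argument "series" is one flat list of numbers, 4 for each row, row after row: the shift along the tool's x, y, z in m, then the turn about the tool's x in rad. In form: [tx, ty, tz, spin, tx, ty, tz, spin, ...]. A call has exactly 5 rows; each row shifts and turns the commanded pose from where the row before left it, along the tool's axes as they then stand; what a row does not reach is not made up. A row lasts 1/12 s, in which the tool goes at most 41.7 mm and 7.16 degrees, less where a joint would pass 70% of its speed; a pose out of reach is approached as far as the arm can. A call is refused whole if a number of a shift passes 0.0417 or a number of a turn 0.125, either way. A call with a gripper value outside its range is refused whole. "jaw" is the opening in per cent of the stroke, from 0 (shut) to 100 (fully open), set as the call begins (left out, the last holds). The fingers move at their own pace and stop on an object; "squeeze" is the grip in N (left out, the last holds). Time passes only in rows, so rows that do not move let the fingers close, or fill a call up. It gives the time, the measured TCP pose, the force and the opening at its end, in the units of the state.
- get_state(): the state, without advancing time (a new reading comes with each control period).
- capture(name): name is "side" or "top" or "wrist"; returns a dict with "img" (480x640x3 uint8, blue, green, red), "K" (3x3 intrinsics, pixels), "k1" (the pictures are not rectified: a ray, as slopes to the right and down, at radius r is drawn at 1 + k1 r^2 times it, then the intrinsics apply), "world_from_camera" (4x4, takes a point from camera to world coordinates). Camera axes: x right, y down, z forward; pixel columns grow to the right and rows downward; lengths in m; the calibration is good to about 2 mm. A picture is of the moment at which its call begins. There is no depth.
- close_job(): hands the job in, once; it reports no verdict.
The state is a dict: "time_s": time; "joints": joint angles; "qd": joint speeds; "joint_torque": joint torques, N m; "tcp_pos": TCP position; "eef_rot": TCP orientation; "contact_force": force on the tool from outside, world axes, zero at the start; "moment": the same for the moment, N m; "gripper_width": finger opening in m.
Only numpy, scipy, OpenCV 4.12 (cv2) and the standard library are available. Lean on these libraries where they do the work, as an engineer would, in place of code of your own. Each camera call takes 0.05 s, during which the arm holds its last target.

## Working session

There is one attempt and no reset: what is moved stays moved. The work goes in short steps, Python scripts to look and compute and a tool call to move; the robot and the scene stay as the last step left them, time stands still between calls to the robot, and variables do not carry over. Pictures are saved under pics/ and viewed, and the job is handed in when it is done.

Besides the shell and the picture viewer there is one more tool, called after ">>>" by a JSON object that holds its "api" and its "payload". play_rows: Moves the arm, as the interface text tells. Its arguments: {"type":"object","properties":{"series":{"type":"array","items":{"type":"number"}},"jaw":{"type":"number"},"squeeze":{"type":"number"}},"required":["series"]}

```bash
mkdir -p pics; ls
python3 - <<'E'
from plant import *
import cv2,numpy as np
print(get_state())
for n in ["side","top","wrist"]:
    c=capture(n); cv2.imwrite(f"pics/{n}0.png",c["img"]); np.savez(f"pics/{n}0.npz",**c)
    print(n,c["K"],c["k1"],c["world_from_camera"].round(3))
E
```

```text
pics
{'time_s': 0.0, 'joints': array([-4.65754481e+01,  2.05902423e+01,  6.33437696e-01, -1.99119230e-02,
       -7.01358647e+01, -1.65045010e+01]), 'qd': array([-0.02198485, -0.01810197,  0.03811951, -0.0019467 ,  0.10051602,
        0.05491114]), 'joint_torque': array([ 6.93874408e-04, -5.82723820e+01,  2.93064505e+01,  6.99728027e+00,
        7.11413290e-03, -1.39850308e-04]), 'tcp_pos': array([ 0.30530302, -0.6014008 ,  0.1957343 ]), 'eef_rot': array([  5.08632102,  89.90545851, 121.99959091]), 'contact_force': array([-0.41932516, -0.38260166, -0.35545202]), 'moment': array([ 0.00559746, -0.00444264,  0.01917572]), 'gripper_width': 0.08778234087049486}
side [[503.80021069   0.         324.2915282 ]
 [  0.         503.80021069 243.17887055]
 [  0.           0.           1.        ]] -0.007661412365041873 [[ 0.724 -0.383  0.573 -0.282]
 [-0.689 -0.393  0.608 -0.933]
 [-0.008 -0.836 -0.549  0.878]
 [ 0.     0.     0.     1.   ]]
top [[465.50466217   0.         320.86637973]
 [  0.         465.50466217 241.31412809]
 [  0.           0.           1.        ]] -0.06110316827375668 [[-0.027 -0.984  0.177  0.36 ]
 [-1.     0.029  0.01  -0.056]
 [-0.015 -0.177 -0.984  1.117]
 [ 0.     0.     0.     1.   ]]
wrist [[365.94439841   0.         319.73535876]
 [  0.         365.94439841 245.54010638]
 [  0.           0.           1.        ]] -0.07309268618150738 [[-0.451  0.85   0.27   0.232]
 [ 0.892  0.43   0.137 -0.639]
 [ 0.     0.303 -0.953  0.384]
 [ 0.     0.     0.     1.   ]]
```

View pics/top0.png

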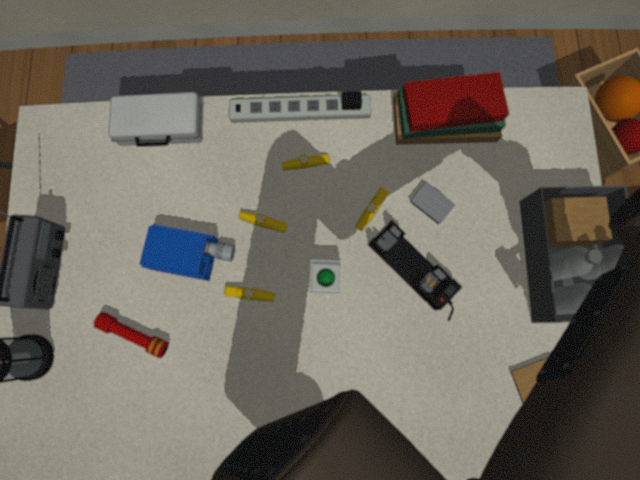

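View pics/side0.png

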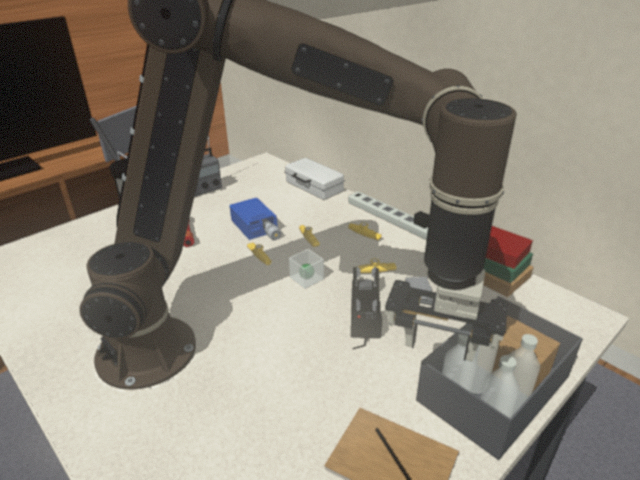

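View pics/wrist0.png

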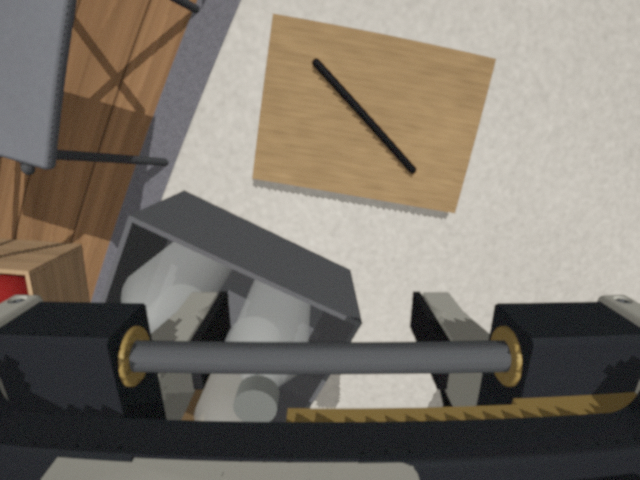

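```bash
cat > h.py <<'E'
import numpy as np,cv2
def load(n): 
    d=np.load(f"pics/{n}.npz"); return {k:d[k] for k in d}
def ray(c,px):
    K=c["K"];p=np.array([[px]],float)
    q=cv2.undistortPoints(p,K,np.array([float(c["k1"]),0,0,0]))[0,0] 
    # drawn = (1+k1 r^2)*slope : same as opencv model
    T=c["world_from_camera"];d=T[:3,:3]@np.array([q[0],q[1],1]);return T[:3,3],d
def onz(c,px,z):
    o,d=ray(c,px);return o+d*(z-o[2])/d[2]
def proj(c,P):
    T=np.linalg.inv(c["world_from_camera"]);P=np.atleast_2d(P)@T[:3,:3].T+T[:3,3]
    r,_=cv2.Rodrigues(np.eye(3))
    return cv2.projectPoints(P,r,np.zeros(3),c["K"],np.array([float(c["k1"]),0,0,0]))[0][:,0]
E
python3 - <<'E'
from h import *
c=load("top0")["img"]
a=cv2.resize(c[205:290,130:245],None,fx=6,fy=6,interpolation=cv2.INTER_CUBIC);cv2.imwrite("pics/z1.png",a)
a=cv2.resize(c[170:325,340:470],None,fx=3.8,fy=3.8,interpolation=cv2.INTER_CUBIC);cv2.imwrite("pics/z2.png",a)
c=load("side0")["img"]
a=cv2.resize(c[190:350,220:420],None,fx=3.7,fy=3.7,interpolation=cv2.INTER_CUBIC);cv2.imwrite("pics/z3.png",a)
E
```

```text
(no output)
```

View pics/z1.png

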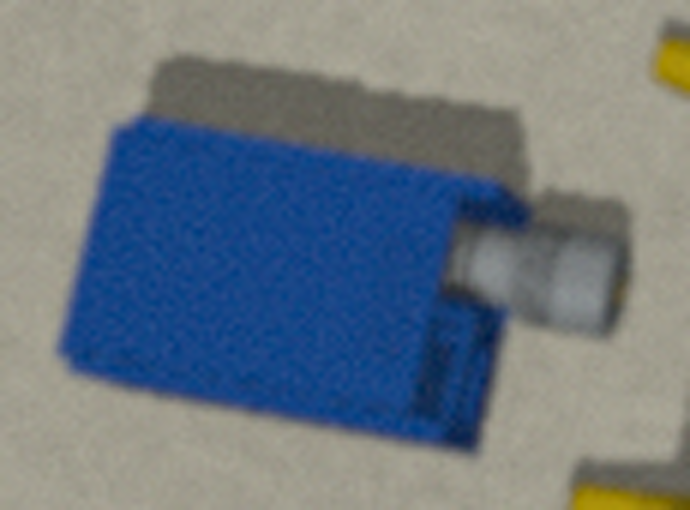

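View pics/z2.png

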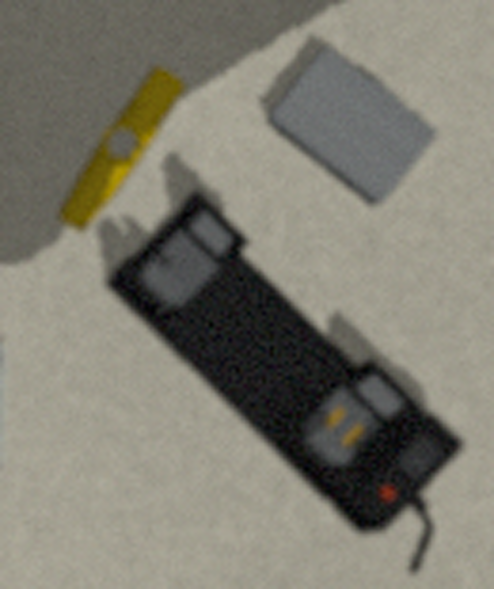

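View pics/z3.png

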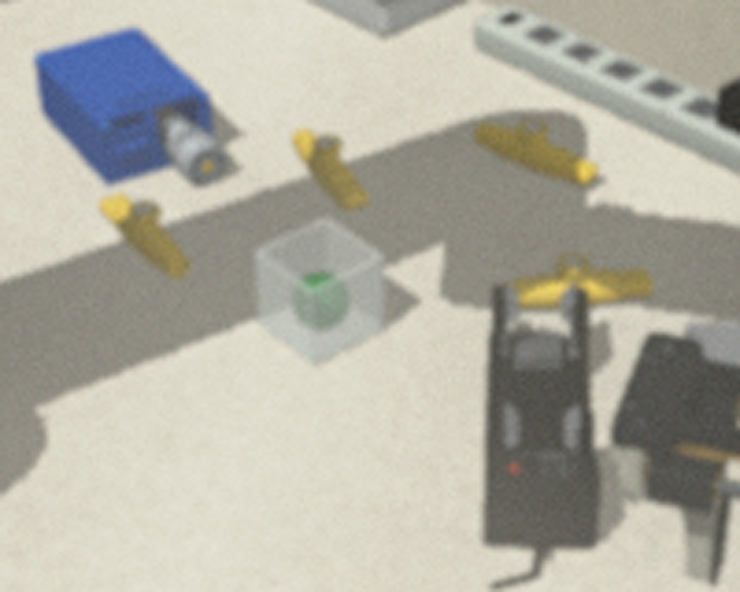

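Run:
```python
from h import *
c=load("top0"); s=load("side0")
f=lambda x,y,k,ox,oy:((x+.5)/k-.5+ox,(y+.5)/k-.5+oy)
z1=lambda x,y:f(x,y,6,130,205)
z2=lambda x,y:f(x,y,3.8,340,170)
P=lambda n,p,z:print(n,np.round(onz(c,p,z)*1000,1))
P("cad TL",z1(118,122),.06);P("cad BL",z1(62,357),.06)
P("cad TR mouth",z1(528,205),.06);P("cad BR base",z1(478,450),.0);P("cad BR top",z1(478,440),.06)
P("lens top edge",z1(630,233),.031);P("lens bot edge",z1(612,335),.031)
P("lens mid",z1(622,284),.023)
P("head inner t",z1(540,225),.031);P("head inner b",z1(522,327),.031)
P("cradle: pb bot corner",z2(368,530),.058);P("pb right corner",z2(462,443),.058)
P("pb bot base",z2(368,530),.0)
P("left corner shroud",z2(108,280),.056)
P("head top corner",z2(195,192),.056)
P("left corner base",z2(108,280),.01)
P("saddle head",z2(180,268),.022);P("saddle tail",z2(340,430),.022)
```

```text
cad TL [601.8 357.4  60. ]
cad BL [509.4 376.   60. ]
cad TR mouth [563.8 194.2  60. ]
cad BR base [475.3 227.7   0. ]
cad BR top [473.  212.5  60. ]
lens top edge [556.8 160.2  31. ]
lens bot edge [516.2 167.1  31. ]
lens mid [537.7 164.8  23. ]
head inner t [561.1 196.2  31. ]
head inner b [520.4 202.9  31. ]
cradle: pb bot corner [ 387.8 -302.    58. ]
pb right corner [ 437.6 -362.    58. ]
pb bot base [ 389.3 -315.5    0. ]
left corner shroud [ 543.3 -154.5   56. ]
head top corner [ 596.5 -210.4   56. ]
left corner base [ 551.2 -158.7   10. ]
saddle head [ 555.4 -203.2   22. ]
saddle tail [ 450.6 -297.1   22. ]
```

```bash
cat >> h.py <<'E'
from scipy.spatial.transform import Rotation as Ro
def Rt(s): return Ro.from_euler('xyz',s["eef_rot"],degrees=True).as_matrix()
def yaws(s):
    R=Rt(s); return np.degrees(np.arctan2(R[1,2],R[0,2])) # jaw (tool z) dir angle
def to_tool(s,dw): return Rt(s).T@np.asarray(dw)
def brief(s): print("t",round(s["time_s"],2),"tcp",(s["tcp_pos"]*1000).round(1),"jaw ang",yaws(s).round(2),"j",s["joints"].round(1),"F",s["contact_force"].round(1),"M",s["moment"].round(2),"w",round(s["gripper_width"]*1000,1))
E
python3 - <<'E'
from h import *
from plant import get_state
s=get_state();brief(s);print(Rt(s).round(3))
print(to_tool(s,[.27,.389,0.0]))
E
```

```text
t 0.15 tcp [ 305.3 -601.5  196. ] jaw ang 116.91 j [-46.6  20.6   0.6  -0.  -70.1 -16.5] F [-0.3  0.3 -0.4] M [ 0.01 -0.01 -0.01] w 87.7
[[-0.001 -0.892 -0.453]
 [ 0.001 -0.453  0.892]
 [-1.     0.     0.001]]
[ 2.33528037e-04 -4.16835292e-01  2.24653700e-01]
```

>>> {"api": "play_rows", "payload": {"series": [0, -0.028, 0.015, 0, 0, -0.028, 0.015, 0, 0, -0.028, 0.015, 0, 0, -0.028, 0.015, 0, 0, -0.028, 0.015, 0]}}

```text
time_s: 0.57
tcp_pos: [0.3968, -0.4703, 0.1964]
eef_rot: [18.9, 90.0, 135.8]
contact_force: [1.3, -0.5, 0.3]
gripper_width: 0.0877
```

>>> {"api": "play_rows", "payload": {"series": [0, -0.028, 0.015, 0, 0, -0.028, 0.015, 0, 0, -0.028, 0.015, 0, 0, -0.028, 0.015, 0, 0, -0.028, 0.015, 0]}}

```text
time_s: 0.98
tcp_pos: [0.4879, -0.3399, 0.1966]
eef_rot: [24.2, 90.0, 141.2]
contact_force: [-0.3, -0.2, 0.5]
gripper_width: 0.0876
```

>>> {"api": "play_rows", "payload": {"series": [0, -0.028, 0.015, 0, 0, -0.028, 0.015, 0, 0, -0.028, 0.015, 0, 0, -0.028, 0.015, 0, 0, -0.025, 0.015, 0]}}

```text
time_s: 1.4
tcp_pos: [0.5763, -0.2108, 0.1964]
eef_rot: [38.0, 90.0, 154.9]
contact_force: [0.4, -0.4, 0.2]
gripper_width: 0.0876
```

```bash
cat >> h.py <<'E'
def snap(n,name):
    from plant import capture
    c=capture(n);cv2.imwrite(f"pics/{name}.png",c["img"]);np.savez(f"pics/{name}.npz",**c);return c
E
python3 - <<'E'
from h import *
from plant import get_state
snap("top","top1")
snap("wrist","wr1");brief(get_state())
E
```

```text
t 1.5 tcp [ 577.4 -209.3  196.1] jaw ang 117.11 j [ -1.7  14.9  -7.4  -0.  -67.7 -61.1] F [-0.  -0.1 -0.5] M [-0.    0.11  0.03] w 87.6
```

View pics/wr1.png

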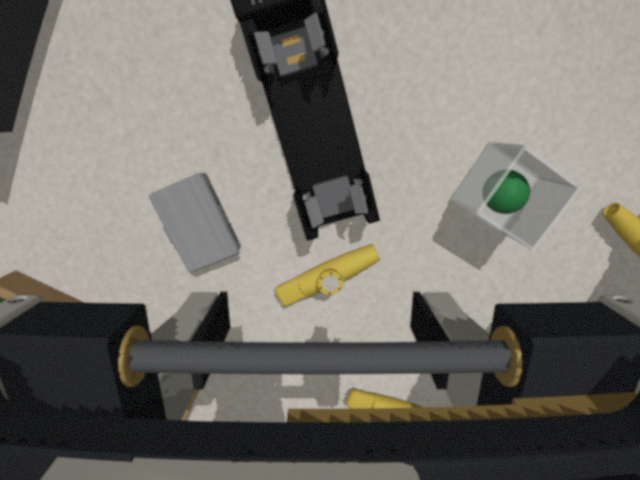

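Run:
```python
from h import *
c=load("wr1")["img"]
a=cv2.resize(c[0:245,220:400],None,fx=2.4,fy=2.4,interpolation=cv2.INTER_CUBIC)
a=cv2.convertScaleAbs(a,alpha=1.6,beta=20);cv2.imwrite("pics/z4.png",a)
```

```text
(no output)
```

View pics/z4.png

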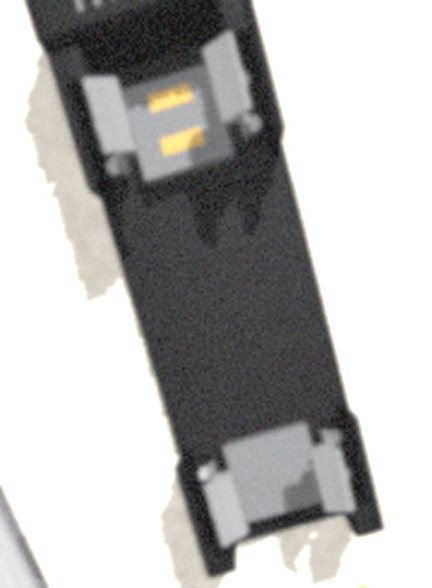

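View pics/top1.png

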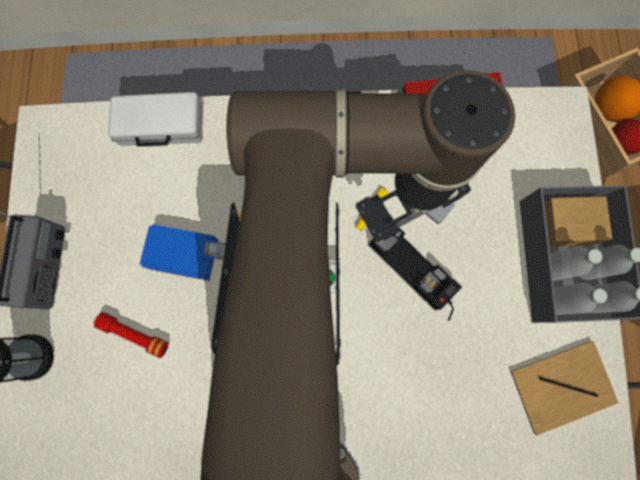

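```bash
cat > fit.py <<'E'
from h import *
def fit2(model,world):
    m=np.array(model,float)[:,:2];w=np.array(world,float)[:,:2]
    mc,wc=m.mean(0),w.mean(0);H=(m-mc).T@(w-wc);a=np.arctan2(H[0,1]-H[1,0],H[0,0]+H[1,1])
    R=np.array([[np.cos(a),-np.sin(a)],[np.sin(a),np.cos(a)]]);t=wc-R@mc
    return np.degrees(a),t,w-(m@R.T+t)
E
python3 - <<'E'
from fit import *
c=load("wr1")
z=lambda x,y:((x+.5)/2.4-.5+220,(y+.5)/2.4-.5)
L=[((383,528),97,36,.056),((213,575),97,-36,.056),((92,190),-50,-36,.056),((282,130),-50,36,.056),((182,462),50,-36,.056),((350,408),50,36,.056)]
w=[onz(c,z(*p),h)*1000 for p,_,_,h in L];m=[(a,b) for _,a,b,_ in L]
a,t,r=fit2(m,w);print(a,t,r.round(1).tolist())
# checks: saddle patches, rings
for n,p,h in [("tail saddle",(182,122),.022),("head saddle",(272,470),.022)]: print(n,onz(c,z(*p),h)*1000)
R=np.array([[np.cos(np.radians(a)),-np.sin(np.radians(a))],[np.sin(np.radians(a)),np.cos(np.radians(a))]])
for x in(-70,70): print(R@[x,0]+t)
print("kazoo c centre", onz(c,(328,275),.03)*1000)
E
```

```text
43.333555802549235 [ 504.27918986 -251.66356395] [[1.3, -1.8], [-1.6, 0.8], [-0.8, 1.7], [1.6, -0.7], [-1.8, 2.9], [1.4, -3.0]]
tail saddle [ 453.16374031 -296.90238356   22.        ]
head saddle [ 555.6471239  -205.32838736   22.        ]
[ 453.36322147 -299.7006763 ]
[ 555.19515825 -203.6264516 ]
kazoo c centre [ 630.83148974 -172.27584679   30.        ]
```

```bash
cat >> h.py <<'E'
def plan(s,tgt,yaw,n,cmdyaw=None):
    """rows from state to tcp target (m), jaw angle yaw (deg)"""
    y0=yaws(s) if cmdyaw is None else cmdyaw; d=(np.asarray(tgt)-s["tcp_pos"]); dy=yaw-y0
    sp=-round(np.radians(dy)/n,3)
    for i in range(n):
        a=np.radians(y0)-sp*i
        z=np.array([np.cos(a),np.sin(a),0]); yv=np.array([-z[1],z[0],0]); x=np.array([0,0,-1.])
        st=d/n
        print([round(float(st@v),4) for v in (x,yv,z)]+[sp], end=" " if (i+1)%5 else "\n")
E
python3 - <<'E'
from h import *
from plant import get_state
s=get_state(); print(np.cross([0,0,1],Rt(s)[:,2]),Rt(s)[:,1])
plan(s,[.55,.27,.196],171,15)
E
```

```text
[-0.89013543 -0.45569587  0.        ] [-8.90135519e-01 -4.55695904e-01 -3.35696931e-05]
[0.0, -0.0129, 0.0293, np.float64(-0.063)] [0.0, -0.0148, 0.0284, np.float64(-0.063)] [0.0, -0.0165, 0.0274, np.float64(-0.063)] [0.0, -0.0182, 0.0263, np.float64(-0.063)] [0.0, -0.0198, 0.0251, np.float64(-0.063)]
[0.0, -0.0214, 0.0238, np.float64(-0.063)] [0.0, -0.0228, 0.0224, np.float64(-0.063)] [0.0, -0.0242, 0.021, np.float64(-0.063)] [0.0, -0.0255, 0.0194, np.float64(-0.063)] [0.0, -0.0266, 0.0177, np.float64(-0.063)]
[0.0, -0.0277, 0.016, np.float64(-0.063)] [0.0, -0.0287, 0.0143, np.float64(-0.063)] [0.0, -0.0295, 0.0124, np.float64(-0.063)] [0.0, -0.0302, 0.0105, np.float64(-0.063)] [0.0, -0.0308, 0.0086, np.float64(-0.063)]
```

>>> {"api": "play_rows", "payload": {"series": [0, -0.013, 0.029, -0.063, 0, -0.015, 0.028, -0.063, 0, -0.0165, 0.0275, -0.063, 0, -0.018, 0.026, -0.063, 0, -0.02, 0.025, -0.063], "jaw": 75}}

```text
time_s: 1.92
tcp_pos: [0.5671, -0.0525, 0.1965]
eef_rot: [50.2, 90.0, -174.7]
contact_force: [0.4, 0.1, -0.2]
gripper_width: 0.0666
```

>>> {"api": "play_rows", "payload": {"series": [0, -0.0215, 0.024, -0.063, 0, -0.023, 0.0225, -0.063, 0, -0.024, 0.021, -0.063, 0, -0.0255, 0.0195, -0.063, 0, -0.0265, 0.0175, -0.063]}}

```text
time_s: 2.33
tcp_pos: [0.5585, 0.1076, 0.1967]
eef_rot: [35.9, 90.0, -170.9]
contact_force: [0.5, -1.1, 0.5]
gripper_width: 0.066
```

>>> {"api": "play_rows", "payload": {"series": [0, -0.0275, 0.016, -0.063, 0, -0.0285, 0.0145, -0.063, 0, -0.0295, 0.0125, -0.063, 0, -0.03, 0.0105, -0.063, 0, -0.031, 0.0085, -0.063]}}

```text
time_s: 2.75
tcp_pos: [0.5498, 0.2671, 0.1966]
eef_rot: [35.9, 90.0, -152.9]
contact_force: [0.8, -0.2, -0.1]
gripper_width: 0.0654
```

Run:
```python
from h import *
from plant import get_state
snap("top","top2")
c=snap("wrist","wr2")["img"];brief(get_state())
```

```text
t 2.85 tcp [549.9 269.4 196. ] jaw ang 171.38 j [ 44.3  14.7  -7.7  -0.  -67.6 -53. ] F [ 0.  -0.8 -0. ] M [-0.11  0.09  0.03] w 66.0
```

View pics/wr2.png

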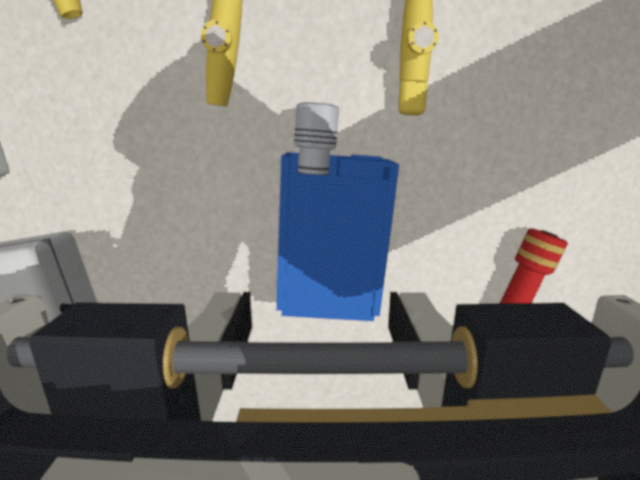

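Run:
```python
from h import *
c=load("wr2")["img"]
a=cv2.resize(c[85:330,260:420],None,fx=2.4,fy=2.4,interpolation=cv2.INTER_CUBIC)
a=cv2.convertScaleAbs(a,alpha=1.4,beta=10);cv2.imwrite("pics/z5.png",a)
a=cv2.resize(c[90:190,270:410],None,fx=5,fy=5,interpolation=cv2.INTER_CUBIC)
cv2.imwrite("pics/z6.png",a)
```

```text
(no output)
```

View pics/z5.png

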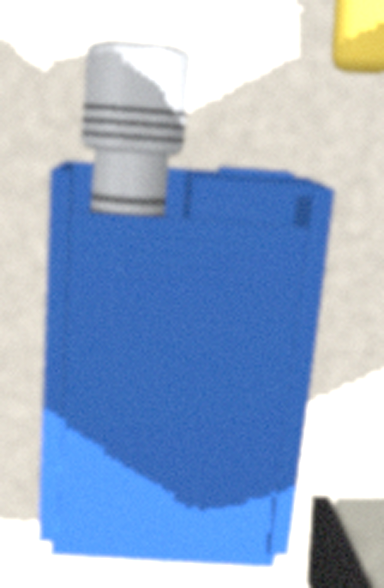

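View pics/z6.png

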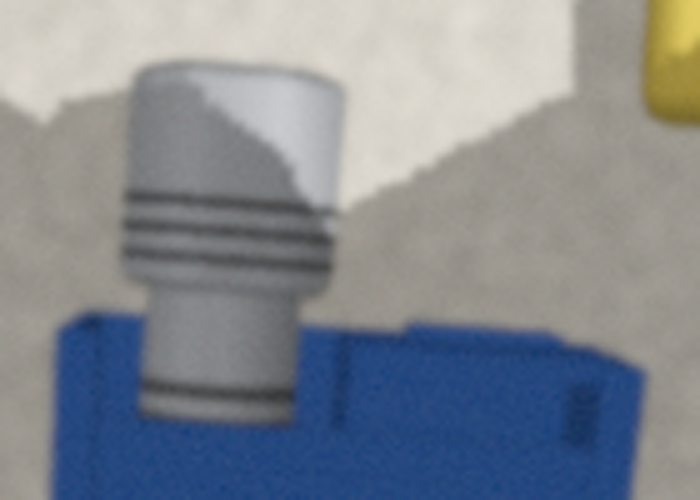

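Run:
```python
from fit import *
c=load("wr2")
z5=lambda x,y:((x+.5)/2.4-.5+260,(y+.5)/2.4-.5+85)
z6=lambda x,y:((x+.5)/5-.5+270,(y+.5)/5-.5+90)
P={}
for n,p,h in [("lensL",(137,72),.031),("lensR",(343,92),.031),("backL",(123,275),.031),("backR",(333,272),.031),("gripL",(150,295),.023),("gripR",(298,295),.023),("gripL2",(140,410),.023),("gripR2",(294,415),.023)]:
    P[n]=onz(c,z6(*p),h)*1000; print(n,P[n].round(1))
for a,b in (("lensL","lensR"),("backL","backR"),("gripL","gripR"),("gripL2","gripR2")):
    print(a,(P[a]+P[b])[:2]/2, np.linalg.norm(P[a]-P[b]))
for n,p,h in [("mouthL",(52,168),.06),("mouthR",(332,190),.06),("farL",(42,540),.06),("farR",(290,552),.06)]:
    P[n]=onz(c,z5(*p),h)*1000; print(n,P[n].round(1))
L=[("mouthL",-75,-52),("mouthR",-75,52),("farL",75,-52),("farR",75,52)]
a,t,r=fit2([l[1:] for l in L],[P[l[0]] for l in L]);print(a,t,r.round(1).tolist())
a=np.radians(a);R=np.array([[np.cos(a),-np.sin(a)],[np.sin(a),np.cos(a)]]);print("mouth",R@[-75,-24]+t, "lens at 50:",R@[-125,-24]+t)
k=[onz(c,p,.035)*1000 for p in [(208,104),(228,104),(400,112),(425,112)]];print(np.round(k,1))
```

```text
lensL [555.5 163.9  31. ]
lensR [518.9 172.9  31. ]
backL [564.  199.2  31. ]
backR [525.1 204.5  31. ]
gripL [560.1 203.9  23. ]
gripR [532.  208.1  23. ]
gripL2 [565.6 225.2  23. ]
gripR2 [536.  230.6  23. ]
lensL [537.22738849 168.41923717] 37.72720645427618
backL [544.54588877 201.83793695] 39.300170617856566
gripL [546.05166691 205.98831489] 28.4039217910375
gripL2 [550.77782081 227.92450172] 30.075248283219388
mouthL [574.3 205.2  60. ]
mouthR [474.9 227.7  60. ]
farL [604.9 351.3  60. ]
farR [504.4 371.8  60. ]
78.15259698314323 [539.63265557 288.98809572] [[-0.8, 0.3], [1.6, 1.4], [-1.0, -0.4], [0.3, -1.2]]
mouth [547.72346662 210.65841567] lens at 50: [537.45817478 161.72352235]
[[635.1 151.5  35. ]
 [617.1 154.5  35. ]
 [464.  184.4  35. ]
 [441.3 187.5  35. ]]
```

Run:
```python
from h import *
from plant import get_state
c=load("top0")
for n,p,z in [("box TL base",(310,262),.07),("box BL",(310,292),.07),("lower kaz R top",(275,291),.03),("lower kaz L top",(226,287),.03),("upper kaz R bot",(285,231),.03),("upper kaz L bot",(239,218),.03)]: print(n,(onz(c,p,z)*1000).round(1))
s=get_state()
plan(s,[.5415,.185,.08],168.15,5)
```

```text
box TL base [501.8 -19.7  70. ]
box BL [433.9 -18.2  70. ]
lower kaz R top [441.3  65.   30. ]
lower kaz L top [453.7 180.2  30. ]
upper kaz R bot [583.5  39.6  30. ]
upper kaz L bot [618.8 150.   30. ]
[0.0232, 0.0169, -0.0009, np.float64(0.011)] [0.0232, 0.0169, -0.0011, np.float64(0.011)] [0.0232, 0.0169, -0.0012, np.float64(0.011)] [0.0232, 0.0169, -0.0014, np.float64(0.011)] [0.0232, 0.0169, -0.0016, np.float64(0.011)]
```

>>> {"api": "play_rows", "payload": {"series": [0.0232, 0.0169, -0.001, 0.011, 0.0232, 0.0169, -0.001, 0.011, 0.0232, 0.0169, -0.0012, 0.011, 0.0232, 0.0169, -0.0014, 0.011, 0.0232, 0.0169, -0.0016, 0.011]}}

```text
time_s: 3.27
tcp_pos: [0.541, 0.1802, 0.0797]
eef_rot: [32.5, 90.0, -159.7]
contact_force: [-0.1, 0.8, 0.1]
gripper_width: 0.066
```

Run:
```python
from h import *
from plant import get_state
snap("side","sd3")
snap("wrist","wr3");s=get_state();brief(s);plan(s,[.5415,.185,.006],168.15,5)
```

```text
t 3.37 tcp [538.  177.5  76.7] jaw ang 167.7 j [ 38.   16.9 -21.8  -0.1 -51.8 -50.2] F [-0.6 -0.5 -0.4] M [0.06 0.13 0.03] w 65.7
[0.0141, -0.0016, -0.0004, np.float64(-0.002)] [0.0141, -0.0016, -0.0004, np.float64(-0.002)] [0.0141, -0.0016, -0.0004, np.float64(-0.002)] [0.0141, -0.0016, -0.0004, np.float64(-0.002)] [0.0141, -0.0016, -0.0004, np.float64(-0.002)]
```

View pics/wr3.png

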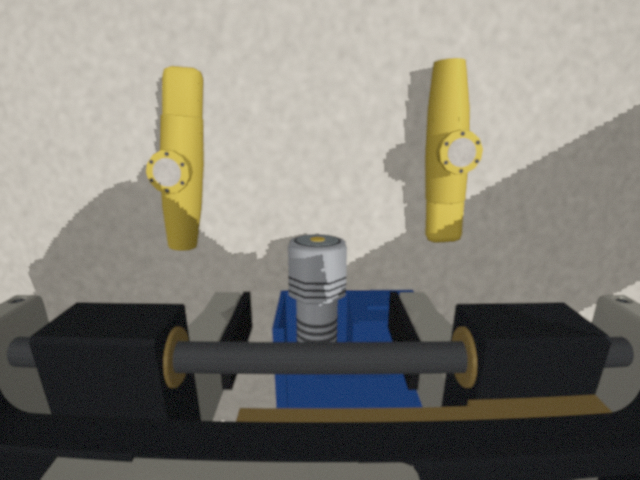

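>>> {"api": "play_rows", "payload": {"series": [0.01, 0, 0, 0, 0.01, 0, 0, 0, 0.01, 0, 0, 0, 0, 0, 0, 0, 0, 0, 0, 0]}}

```text
time_s: 3.78
tcp_pos: [0.5411, 0.1819, 0.0501]
eef_rot: [52.6, 89.9, -139.5]
contact_force: [0.8, -0.9, 0.4]
gripper_width: 0.0657
```

Run:
```python
from h import *
from plant import get_state
s=get_state();brief(s);plan(s,[.5415,.185,.006],168.15,4)
```

```text
t 3.78 tcp [541.1 181.9  50.1] jaw ang 167.94 j [ 38.2  18.8 -23.2   0.  -48.  -50.3] F [ 0.8 -0.9  0.4] M [ 0.03  0.04 -0.05] w 65.7
[0.011, -0.0008, 0.0001, np.float64(-0.001)] [0.011, -0.0008, 0.0001, np.float64(-0.001)] [0.011, -0.0008, 0.0001, np.float64(-0.001)] [0.011, -0.0008, 0.0001, np.float64(-0.001)]
```

>>> {"api": "play_rows", "payload": {"series": [0.011, 0, 0, 0, 0.011, 0, 0, 0, 0.011, 0, 0, 0, 0.011, 0, 0, 0, 0, 0, 0, 0]}}

```text
time_s: 4.2
tcp_pos: [0.5397, 0.1808, 0.0038]
eef_rot: [43.5, 89.8, -148.6]
contact_force: [-0.4, -0.8, -0.6]
gripper_width: 0.0655
```

>>> {"api": "play_rows", "payload": {"series": [0, 0, 0, 0, 0, 0, 0, 0, 0, 0, 0, 0, 0, 0, 0, 0, 0, 0, 0, 0], "jaw": 0, "squeeze": 20}}

```text
time_s: 4.62
tcp_pos: [0.5416, 0.182, 0.0072]
eef_rot: [-130.5, 89.9, 37.4]
contact_force: [-0.0, -0.1, -0.2]
gripper_width: 0.0382
```

Run:
```python
from h import *
from plant import get_state
snap("wrist","wr4")
s=get_state();brief(s)
```

```text
t 4.67 tcp [541.6 181.9   7.1] jaw ang 167.91 j [ 38.2  21.9 -25.6   0.  -42.4 -50.3] F [-0.5  0.5 -0.7] M [-0.02  0.09 -0.02] w 34.1
```

View pics/wr4.png

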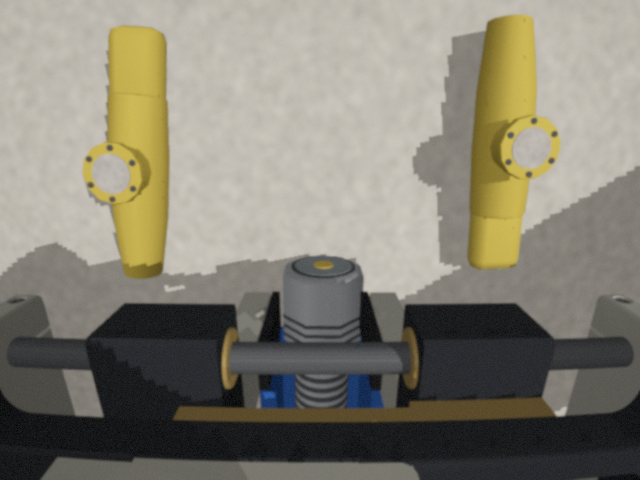

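>>> {"api": "play_rows", "payload": {"series": [0, 0, 0, 0, 0, 0, 0, 0, 0, 0, 0, 0, 0, 0, 0, 0, 0, 0, 0, 0]}}

```text
time_s: 5.08
tcp_pos: [0.5414, 0.1818, 0.0071]
eef_rot: [-139.3, 90.0, 28.6]
contact_force: [-2.6, 0.2, 6.1]
gripper_width: 0.0215
```

Run:
```python
from h import *
from plant import get_state
c=snap("wrist","wr5")
s=get_state();brief(s)
a=cv2.resize(c["img"][230:420,220:420],None,fx=3.5,fy=3.1,interpolation=cv2.INTER_CUBIC)
cv2.imwrite("pics/z7.png",cv2.convertScaleAbs(a,alpha=1.6,beta=20))
```

```text
t 5.13 tcp [541.3 181.8   7.1] jaw ang 167.91 j [ 38.2  21.9 -25.6  -0.  -42.5 -50.3] F [-2.6 -0.3  5.9] M [ 0.09  0.97 -0.04] w 21.5
```

View pics/z7.png

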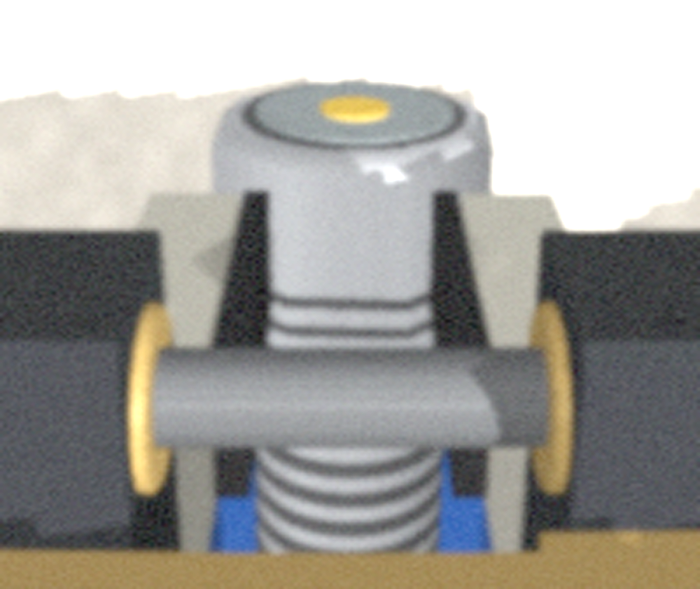

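Run:
```python
from h import *
from plant import get_state
c=load("wr5");s=get_state();R=Rt(s);T=s["tcp_pos"]
for h in(0,.01,.019,.03,.04,.06,.08):
  print(h,[proj(c,T+R@np.array([-h,y,w]))[0].round(0).tolist() for y in(.0095,-.0095) for w in (-.011,.011)])
print("lens edges",[proj(c,np.array([.5372,.164,z]))[0].round(0).tolist() for z in(.003,.023,.043)])
```

```text
0 [[300.0, 269.0], [340.0, 269.0], [301.0, 300.0], [340.0, 300.0]]
0.01 [[299.0, 276.0], [341.0, 276.0], [300.0, 309.0], [341.0, 309.0]]
0.019 [[298.0, 283.0], [342.0, 283.0], [299.0, 317.0], [342.0, 317.0]]
0.03 [[297.0, 292.0], [344.0, 292.0], [298.0, 328.0], [343.0, 328.0]]
0.04 [[296.0, 302.0], [345.0, 302.0], [297.0, 339.0], [344.0, 339.0]]
0.06 [[293.0, 324.0], [348.0, 324.0], [294.0, 365.0], [347.0, 365.0]]
0.08 [[289.0, 354.0], [353.0, 354.0], [290.0, 398.0], [351.0, 398.0]]
lens edges [[321.0, 252.0], [321.0, 264.0], [321.0, 280.0]]
```

Run:
```python
from h import *
c=snap("side","sd5")
a=cv2.resize(c["img"][150:270,180:340],None,fx=5,fy=5,interpolation=cv2.INTER_CUBIC)
cv2.imwrite("pics/z8.png",cv2.convertScaleAbs(a,alpha=1.3,beta=10))
from plant import get_state
s=get_state();R=Rt(s);T=s["tcp_pos"]
print(((proj(c,T)[0]-[180,150])*5).round())
```

```text
[466. 426.]
```

View pics/z8.png

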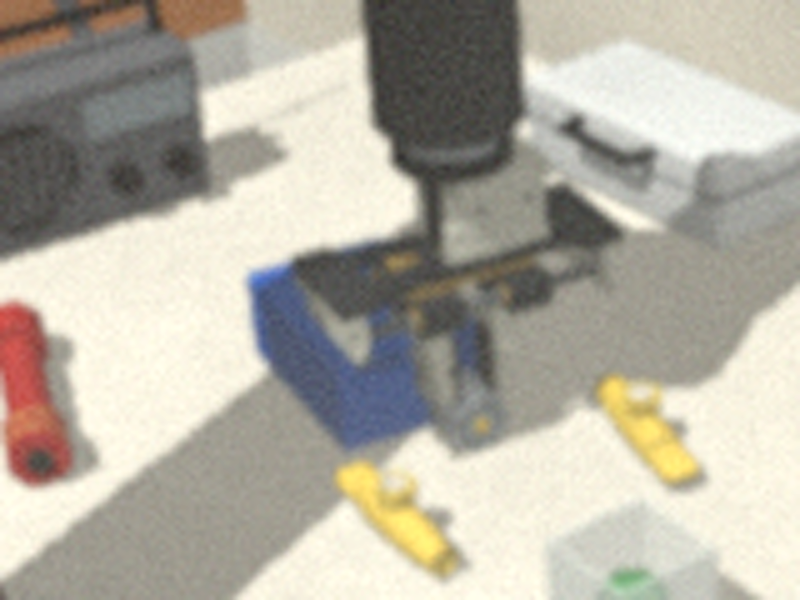

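Run:
```python
from h import *
from plant import get_state
s=get_state();R=Rt(s);T=s["tcp_pos"];brief(s)
c=load("sd5");im=cv2.resize(c["img"],None,fx=5,fy=5,interpolation=cv2.INTER_CUBIC)
for h,col in((0,(0,0,255)),(.03,(0,255,0))):
  for sg in(-1,1):
    pts=[R@np.array([-h,y,sg*w])+T for y,w in((.0095,.011),(.0095,.032),(-.0095,.032),(-.0095,.011))]
    p=((proj(c,np.array(pts))+.5)*5-.5).round().astype(int)
    cv2.polylines(im,[p],True,col,1)
cv2.imwrite("pics/z9.png",im[900:1250,1150:1600])
c=load("wr5");im=cv2.resize(c["img"],None,fx=3,fy=3,interpolation=cv2.INTER_CUBIC)
for h,col in((0,(0,0,255)),(.03,(0,255,0))):
  for sg in(-1,1):
    pts=[R@np.array([-h,y,sg*w])+T for y,w in((.0095,.011),(.0095,.032),(-.0095,.032),(-.0095,.011))]
    p=((proj(c,np.array(pts))+.5)*3-.5).round().astype(int)
    cv2.polylines(im,[p],True,col,1)
cv2.imwrite("pics/z10.png",im[740:1250,630:1290])
```

```text
t 5.18 tcp [541.4 181.8   7.1] jaw ang 167.92 j [ 38.2  21.9 -25.6   0.  -42.5 -50.3] F [-2.6 -0.6  6.1] M [0.07 1.07 0.  ] w 21.7
```

View pics/z9.png

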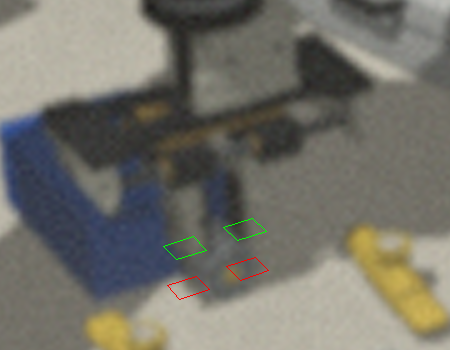

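View pics/z10.png

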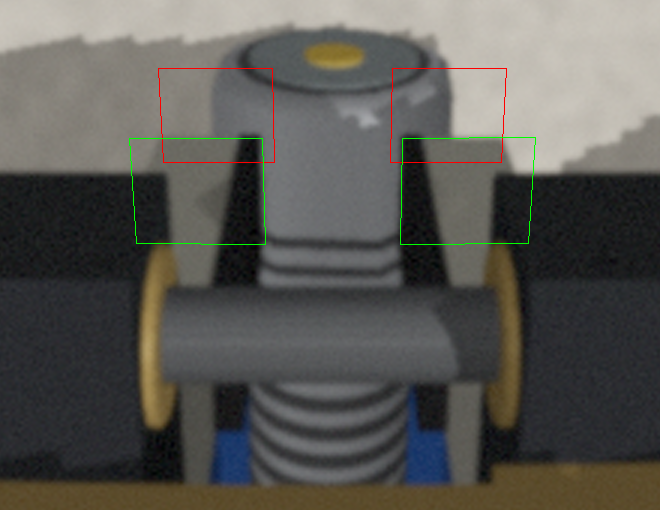

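>>> {"api": "play_rows", "payload": {"series": [0, 0, 0, 0, 0, 0, 0, 0, 0, 0, 0, 0, 0, 0, 0, 0, 0, 0, 0, 0], "jaw": 75}}

```text
time_s: 5.6
tcp_pos: [0.5413, 0.1817, 0.0065]
eef_rot: [45.7, 90.0, -146.4]
contact_force: [-0.2, 0.9, 0.2]
gripper_width: 0.0491
```

>>> {"api": "play_rows", "payload": {"series": [0.002, 0, 0, 0, 0.002, 0, 0, 0, 0.002, 0, 0, 0, 0.002, 0, 0, 0, 0, 0, 0, 0]}}

```text
time_s: 6.02
tcp_pos: [0.541, 0.1815, -0.002]
eef_rot: [44.2, 89.9, -147.9]
contact_force: [1.0, -0.2, 0.1]
gripper_width: 0.0655
```

Run:
```python
from h import *
from plant import get_state
s=get_state();brief(s)
c=snap("side","sd6")
a=cv2.resize(c["img"][170:260,220:320],None,fx=6,fy=6,interpolation=cv2.INTER_CUBIC)
cv2.imwrite("pics/z11.png",cv2.convertScaleAbs(a,alpha=1.3,beta=10))
R=Rt(s);T=s["tcp_pos"];w=s["gripper_width"]/2
for h in(0,.03):print(h,[((proj(c,T+R@np.array([-h,.0095,g]))[0]-[220,170])*6).round().tolist() for g in(-w-.02,-w,w,w+.02)])
```

```text
t 6.02 tcp [541.  181.5  -2. ] jaw ang 167.9 j [ 38.2  22.6 -26.   -0.  -41.4 -50.3] F [ 1.  -0.2  0.1] M [-0.    0.06  0.03] w 65.5
0 [[414.0, 386.0], [382.0, 396.0], [273.0, 431.0], [239.0, 442.0]]
0.03 [[412.0, 339.0], [379.0, 349.0], [269.0, 384.0], [234.0, 395.0]]
```

View pics/z11.png

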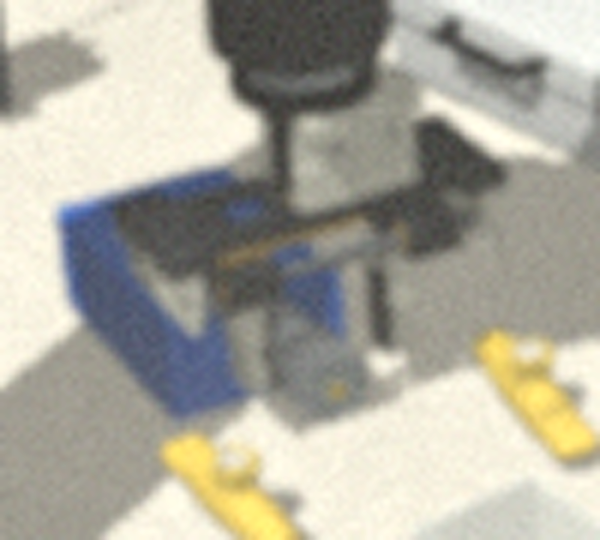

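>>> {"api": "play_rows", "payload": {"series": [0.004, 0, 0, 0, 0.004, 0, 0, 0, 0.004, 0, 0, 0, 0.004, 0, 0, 0, 0.003, 0, 0, 0]}}

```text
time_s: 6.48
tcp_pos: [0.5411, 0.1816, -0.021]
eef_rot: [44.0, 90.0, -148.1]
contact_force: [-0.3, 0.3, -0.3]
gripper_width: 0.0658
```

Run:
```python
from h import *
from plant import get_state
s=get_state();brief(s)
c=snap("side","sd7")
a=cv2.resize(c["img"][170:260,220:320],None,fx=6,fy=6,interpolation=cv2.INTER_CUBIC)
cv2.imwrite("pics/z12.png",cv2.convertScaleAbs(a,alpha=1.3,beta=10))
```

```text
t 6.48 tcp [541.1 181.6 -21. ] jaw ang 167.91 j [ 38.2  24.2 -26.9  -0.  -39.  -50.3] F [-0.3  0.3 -0.3] M [ 0.02  0.06 -0.01] w 65.8
```

View pics/z12.png

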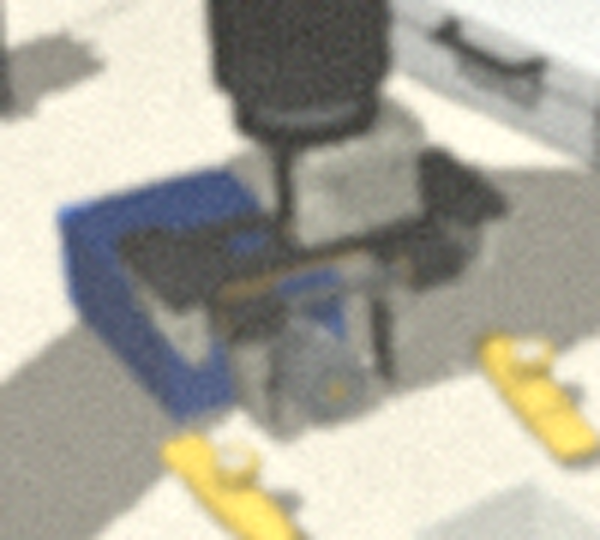

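>>> {"api": "play_rows", "payload": {"series": [0, 0, 0, 0, 0, 0, 0, 0, 0, 0, 0, 0, 0, 0, 0, 0, 0, 0, 0, 0], "jaw": 0, "squeeze": 30}}

```text
time_s: 6.95
tcp_pos: [0.5414, 0.1818, -0.0201]
eef_rot: [-127.7, 90.0, 40.2]
contact_force: [0.0, 0.1, 1.0]
gripper_width: 0.0397
```

>>> {"api": "play_rows", "payload": {"series": [0, 0, 0, 0, 0, 0, 0, 0, 0, 0, 0, 0, 0, 0, 0, 0, 0, 0, 0, 0]}}

```text
time_s: 7.37
tcp_pos: [0.5414, 0.1818, -0.0202]
eef_rot: [-135.6, 90.0, 32.3]
contact_force: [-0.1, 0.3, 3.6]
gripper_width: 0.0393
```

Run:
```python
from h import *
from plant import get_state
s=get_state();brief(s)
d=np.array([np.cos(np.radians(258.15)),np.sin(np.radians(258.15)),0]);print(to_tool(s,d*.013))
```

```text
t 7.37 tcp [541.4 181.8 -20.2] jaw ang 167.91 j [ 38.2  24.1 -26.8   0.  -39.  -50.3] F [-0.1  0.3  3.6] M [-0.08  0.39 -0.03] w 39.3
[-1.95210989e-06  1.29998876e-02 -5.40187584e-05]
```

>>> {"api": "play_rows", "payload": {"series": [0, 0.004, 0, 0, 0, 0.01, 0, 0, 0, 0.012, 0, 0, 0, 0.012, 0, 0, 0, 0.012, 0, 0]}}

```text
time_s: 7.78
tcp_pos: [0.5307, 0.1318, -0.0202]
eef_rot: [-130.6, 90.0, 37.4]
contact_force: [0.8, 2.4, 1.7]
gripper_width: 0.0396
```

>>> {"api": "play_rows", "payload": {"series": [0, 0.01, 0, 0, 0, 0.006, 0, 0, 0, 0.004, 0, 0, 0, 0, 0, 0, 0, 0, 0, 0]}}

```text
time_s: 8.2
tcp_pos: [0.5262, 0.112, -0.0202]
eef_rot: [66.0, 89.9, -126.1]
contact_force: [0.8, -5.8, 6.7]
gripper_width: 0.0396
```

Run:
```python
from h import *
from plant import get_state
s=get_state();brief(s)
snap("wrist","wr8")
```

```text
t 8.2 tcp [526.2 112.  -20.2] jaw ang 167.88 j [ 32.9  21.8 -31.1   0.1 -37.2 -45.1] F [ 0.8 -5.8  6.7] M [-2.16 -0.4  -0.09] w 39.6
```

View pics/wr8.png

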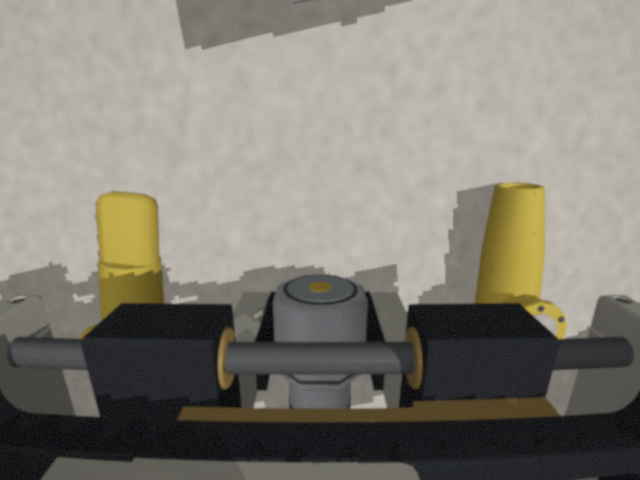

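>>> {"api": "play_rows", "payload": {"series": [0, 0, 0, 0, 0, 0, 0, 0, 0, 0, 0, 0, 0, 0, 0, 0, 0, 0, 0, 0], "jaw": 70}}

```text
time_s: 8.67
tcp_pos: [0.5264, 0.1134, -0.0206]
eef_rot: [37.0, 90.0, -155.1]
contact_force: [-0.8, 0.1, -0.1]
gripper_width: 0.0609
```

>>> {"api": "play_rows", "payload": {"series": [0, -0.005, 0, 0, 0, -0.01, 0, 0, 0, -0.015, 0, 0, 0, -0.015, 0, 0, 0, -0.015, 0, 0]}}

```text
time_s: 9.08
tcp_pos: [0.5399, 0.1741, -0.0202]
eef_rot: [-137.1, 90.0, 30.9]
contact_force: [0.2, 0.1, 0.1]
gripper_width: 0.0614
```

>>> {"api": "play_rows", "payload": {"series": [0.001, -0.008, 0, 0, 0.001, -0.005, 0, 0, 0.002, 0, 0, 0, 0.001, 0, 0, 0, 0, 0, 0, 0]}}

```text
time_s: 9.5
tcp_pos: [0.5413, 0.1841, -0.0259]
eef_rot: [43.2, 89.9, -148.9]
contact_force: [-0.6, -0.5, -0.2]
gripper_width: 0.0613
```

Run:
```python
from h import *
from plant import get_state
s=get_state();brief(s)
snap("wrist","wr9");snap("side","sd9");snap("top","tp9")
```

```text
t 9.5 tcp [541.3 184.1 -25.9] jaw ang 167.89 j [ 38.4  24.7 -26.9  -0.  -38.5 -50.5] F [-0.6 -0.5 -0.2] M [-0.04  0.05 -0.02] w 61.3
```

View pics/wr9.png

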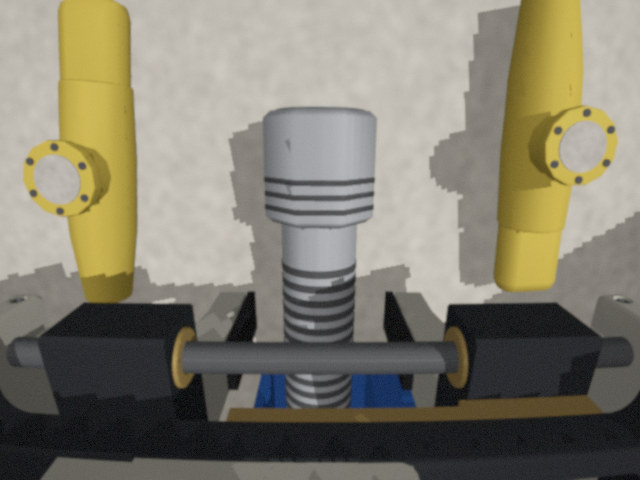

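Run:
```python
from h import *
from plant import get_state
s=get_state();c=load("wr9")
for n,p,z in [("lensL",(264,118),.028),("lensR",(377,118),.028),("lens top",(320,107),.036),("backL",(265,212),.028),("backR",(374,214),.028),("top back",(318,226),.036)]:
    P=onz(c,p,z); t=Rt(s).T@(P-s["tcp_pos"]); print(n,(P*1000).round(1),"tool",(t*1000).round(1))
```

```text
lensL [542.4  94.9  28. ] tool [-53.3  87.1 -19.3]
lensR [503.8 103.2  28. ] tool [-53.3  87.   20.2]
lens top [522.6  96.   36. ] tool [-61.3  90.2   0.3]
backL [550.5 127.5  28. ] tool [-53.3  53.5 -20.3]
backR [510.7 136.9  28. ] tool [-53.3  52.7  20.5]
top back [531.7 135.   36. ] tool [-61.3  50.1  -0.4]
```

>>> {"api": "play_rows", "payload": {"series": [0, 0, 0, 0, 0, 0, 0, 0, 0, 0, 0, 0, 0, 0, 0, 0, 0, 0, 0, 0], "jaw": 0, "squeeze": 50}}

```text
time_s: 10.07
tcp_pos: [0.542, 0.1847, -0.0253]
eef_rot: [-127.0, 90.0, 40.9]
contact_force: [0.7, -0.6, -0.8]
gripper_width: 0.0334
```

>>> {"api": "play_rows", "payload": {"series": [0, 0, 0, 0, 0, 0, 0, 0, 0, 0, 0, 0, 0, 0, 0, 0, 0, 0, 0, 0]}}

```text
time_s: 10.48
tcp_pos: [0.542, 0.1847, -0.0253]
eef_rot: [-161.7, 90.0, 6.2]
contact_force: [1.4, 0.1, 0.7]
gripper_width: 0.0288
```

Run:
```python
from h import *
from plant import get_state
s=get_state();brief(s)
```

```text
t 10.48 tcp [542.  184.7 -25.3] jaw ang 167.91 j [ 38.4  24.7 -26.9   0.  -38.5 -50.5] F [1.4 0.1 0.7] M [-0.21 -0.09 -0.03] w 28.8
```

>>> {"api": "play_rows", "payload": {"series": [0, 0.005, 0, 0, 0, 0.012, 0, 0, 0, 0.014, 0, 0, 0, 0.014, 0, 0, 0, 0.014, 0, 0]}}

```text
time_s: 10.9
tcp_pos: [0.5284, 0.125, -0.0256]
eef_rot: [37.6, 89.9, -154.6]
contact_force: [-0.1, -0.9, -1.9]
gripper_width: 0.0292
```

>>> {"api": "play_rows", "payload": {"series": [0, 0.012, 0, 0, 0, 0.006, 0, 0, 0, 0, 0, 0, 0, 0, 0, 0, 0, 0, 0, 0]}}

```text
time_s: 11.32
tcp_pos: [0.5262, 0.1096, -0.0253]
eef_rot: [-148.2, 90.0, 19.7]
contact_force: [0.2, 0.2, -2.7]
gripper_width: 0.0291
```

Run:
```python
from h import *
from plant import get_state
s=get_state();brief(s)
c=snap("side","sd10");snap("wrist","wr10")
a=cv2.resize(c["img"][170:290,220:350],None,fx=5,fy=5,interpolation=cv2.INTER_CUBIC)
cv2.imwrite("pics/z13.png",cv2.convertScaleAbs(a,alpha=1.3,beta=10))
```

```text
t 11.32 tcp [526.2 109.6 -25.3] jaw ang 167.91 j [ 32.7  22.2 -31.5   0.  -36.4 -44.8] F [ 0.2  0.2 -2.7] M [ 0.02  0.07 -0.01] w 29.1
```

View pics/z13.png

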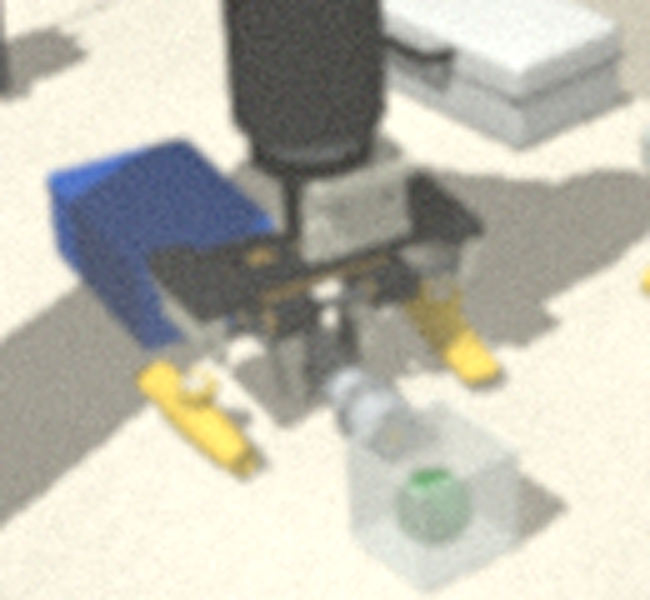

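View pics/wr10.png

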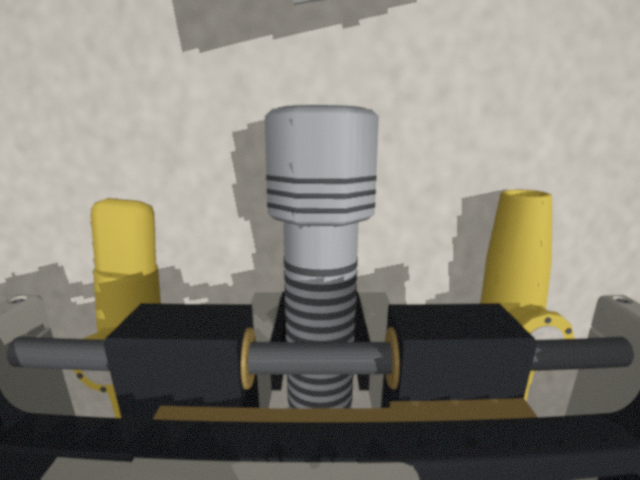

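>>> {"api": "play_rows", "payload": {"series": [-0.015, 0, 0, 0, -0.035, 0, 0, 0, -0.035, 0, 0, 0, -0.035, 0, 0, 0, -0.035, 0, 0, 0]}}

```text
time_s: 11.83
tcp_pos: [0.5255, 0.1098, 0.1312]
eef_rot: [27.5, 90.0, -164.5]
contact_force: [1.6, 1.5, -3.4]
gripper_width: 0.029
```

```bash
sed -i 's/sp\], end/float(sp)], end/' h.py
python3 - <<'E'
from h import *
from plant import get_state
s=get_state();brief(s)
s["tcp_pos"]=np.array([.5262,.1096,.13])
plan(s,[.504,-.252,.12],312.5,25,167.9)
E
```

```text
t 11.83 tcp [525.5 109.8 131.2] jaw ang 167.95 j [ 32.7  10.7 -22.1  -0.  -57.3 -44.8] F [ 1.6  1.5 -3.4] M [ 0.16 -0.1   0.01] w 29.0
[0.0004, 0.0143, -0.0022, -0.101] [0.0004, 0.0145, -0.0007, -0.101] [0.0004, 0.0145, 0.0008, -0.101] [0.0004, 0.0143, 0.0022, -0.101] [0.0004, 0.014, 0.0036, -0.101]
[0.0004, 0.0136, 0.005, -0.101] [0.0004, 0.013, 0.0064, -0.101] [0.0004, 0.0123, 0.0077, -0.101] [0.0004, 0.0115, 0.0089, -0.101] [0.0004, 0.0105, 0.01, -0.101]
[0.0004, 0.0095, 0.011, -0.101] [0.0004, 0.0083, 0.0119, -0.101] [0.0004, 0.0071, 0.0127, -0.101] [0.0004, 0.0057, 0.0133, -0.101] [0.0004, 0.0044, 0.0138, -0.101]
[0.0004, 0.003, 0.0142, -0.101] [0.0004, 0.0015, 0.0144, -0.101] [0.0004, 0.0001, 0.0145, -0.101] [0.0004, -0.0014, 0.0144, -0.101] [0.0004, -0.0029, 0.0142, -0.101]
[0.0004, -0.0043, 0.0138, -0.101] [0.0004, -0.0056, 0.0133, -0.101] [0.0004, -0.007, 0.0127, -0.101] [0.0004, -0.0082, 0.0119, -0.101] [0.0004, -0.0094, 0.0111, -0.101]
```

>>> {"api": "play_rows", "payload": {"series": [0, 0.014, -0.002, -0.101, 0, 0.0145, -0.001, -0.101, 0, 0.0145, 0.001, -0.101, 0, 0.0145, 0.002, -0.101, 0, 0.014, 0.0035, -0.101]}}

```text
time_s: 12.25
tcp_pos: [0.5216, 0.0372, 0.1297]
eef_rot: [-117.1, 90.0, 80.1]
contact_force: [1.0, -0.6, -1.7]
gripper_width: 0.0291
```

>>> {"api": "play_rows", "payload": {"series": [0, 0.0135, 0.005, -0.101, 0, 0.013, 0.0065, -0.101, 0, 0.0125, 0.0075, -0.101, 0, 0.0115, 0.009, -0.101, 0, 0.0105, 0.01, -0.101]}}

```text
time_s: 12.67
tcp_pos: [0.5172, -0.0354, 0.1295]
eef_rot: [-65.3, 90.0, 160.8]
contact_force: [0.3, 0.4, -1.9]
gripper_width: 0.0287
```

>>> {"api": "play_rows", "payload": {"series": [0, 0.0095, 0.011, -0.101, 0, 0.0085, 0.012, -0.101, 0, 0.007, 0.0125, -0.101, 0, 0.0055, 0.0135, -0.101, 0, 0.0045, 0.014, -0.101]}}

```text
time_s: 13.08
tcp_pos: [0.5127, -0.1081, 0.1295]
eef_rot: [-114.2, 90.0, 140.9]
contact_force: [-0.3, 0.1, -3.0]
gripper_width: 0.0291
```

>>> {"api": "play_rows", "payload": {"series": [0, 0.003, 0.014, -0.101, 0, 0.0015, 0.0145, -0.101, 0, 0, 0.0145, -0.101, 0, -0.0015, 0.0145, -0.101, 0, -0.003, 0.014, -0.101]}}

```text
time_s: 13.5
tcp_pos: [0.5081, -0.1803, 0.1295]
eef_rot: [-136.0, 90.0, 148.0]
contact_force: [0.5, 0.2, -2.4]
gripper_width: 0.029
```

>>> {"api": "play_rows", "payload": {"series": [0, -0.0045, 0.014, -0.101, 0, -0.0055, 0.0135, -0.101, 0, -0.007, 0.0125, -0.101, 0, -0.008, 0.012, -0.101, 0, -0.0095, 0.011, -0.101]}}

```text
time_s: 13.92
tcp_pos: [0.5038, -0.2527, 0.1295]
eef_rot: [-166.7, 90.0, 146.3]
contact_force: [-0.2, 0.2, -2.3]
gripper_width: 0.0294
```

>>> {"api": "play_rows", "payload": {"series": [0, 0, 0, 0, 0, 0, 0, 0, 0, 0, 0, 0, 0, 0, 0, 0, 0, 0, 0, 0]}}

```text
time_s: 14.33
tcp_pos: [0.5038, -0.2518, 0.1297]
eef_rot: [106.4, 90.0, 59.0]
contact_force: [-1.1, -0.6, -2.8]
gripper_width: 0.029
```

Run:
```python
from h import *
from plant import get_state
s=get_state();brief(s)
snap("side","sd12");snap("wrist","wr12");snap("top","tp12")
```

```text
t 14.33 tcp [ 503.8 -251.8  129.7] jaw ang -47.43 j [ -6.7  13.2 -19.   -0.  -57.8 139.2] F [-1.1 -0.6 -2.8] M [-0.13  0.09 -0.04] w 29.0
```

View pics/wr12.png

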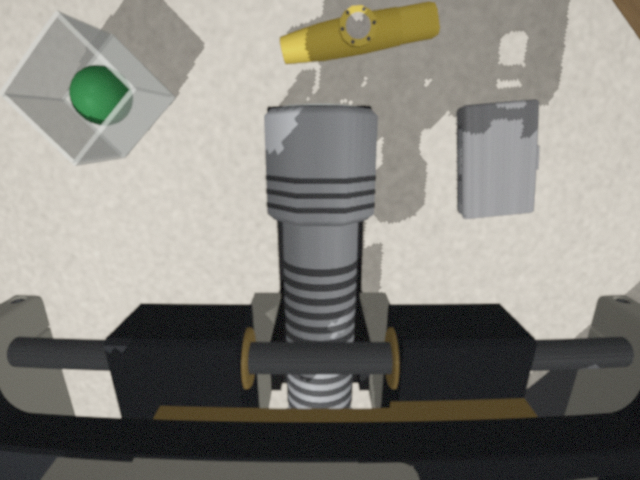

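View pics/tp12.png

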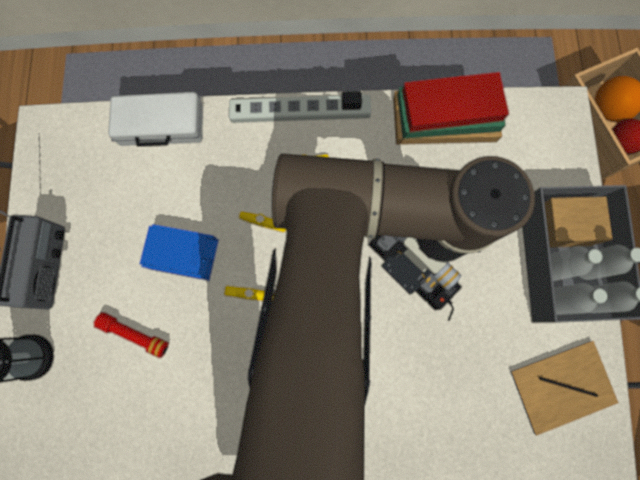

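View pics/sd12.png

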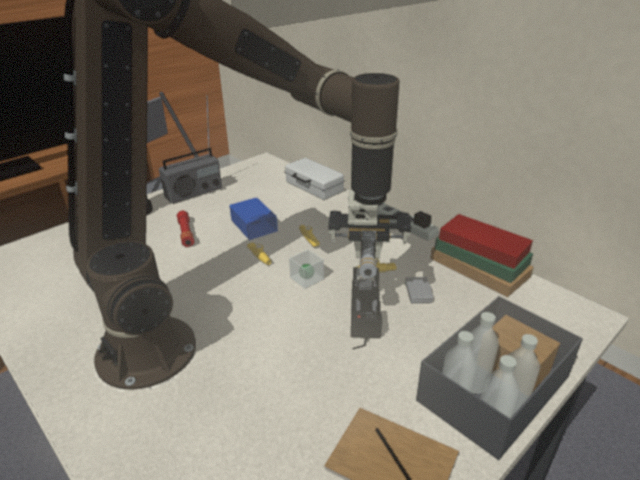

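Run:
```python
from fit import *
c=load("wr1");g=cv2.cvtColor(c["img"],cv2.COLOR_BGR2GRAY).astype(float)
def redge(r,c0,c1,th=75):
    for x in range(c1,c0,-1):
        if g[r,x]<th:
            a,b=g[r,x],g[r,x+1]; return x+(th-a)/(b-a)
def ledge(r,c0,c1,th=75):
    for x in range(c0,c1):
        if g[r,x]<th:
            a,b=g[r,x],g[r,x-1]; return x-(th-a)/(b-a)
print(g[120,240:380:4].astype(int))
for nm,f,c0,c1,sg in(("R(+y)",redge,300,400,38),("L(-y)",ledge,240,320,-38)):
    P=[]
    for r in range(80,165,3):
        x=f(r,c0,c1)
        if x: P.append(onz(c,(x,r),.01)[:2]*1000)
    P=np.array(P);v,_=None,None
    l=cv2.fitLine(P.astype(np.float32),cv2.DIST_HUBER,0,.01,.01).ravel()
    ang=np.degrees(np.arctan2(l[1],l[0]))%180
    n=np.array([-np.sin(np.radians(ang)),np.cos(np.radians(ang))]);print(nm,ang,"pt",l[2:],"axis pt",l[2:]-n*sg, "resid",np.std((P-l[2:])@n))
```

```text
[178 176 171 170 120 117 135 175 120  26  29  30  29  29  30  26  36  24
  26  31  32  32  31  34  28  29  36  27  78 177 179 172 176 176 174]
R(+y) 42.854256 pt [ 485.91623 -219.17313] axis pt [ 511.76138 -247.0304 ] resid 0.050751535760538494
L(-y) 43.193092 pt [ 518.11237 -290.21475] axis pt [ 492.1029 -262.5108] resid 0.4057523594553991
```

Run:
```python
from fit import *
c=load("top1")["img"]
a=cv2.resize(c[215:320,355:475],None,fx=5.5,fy=5.5,interpolation=cv2.INTER_CUBIC)
cv2.imwrite("pics/z14.png",cv2.convertScaleAbs(a,alpha=1.8,beta=20))
c=load("tp12")["img"]
a=cv2.resize(c[215:320,355:475],None,fx=5.5,fy=5.5,interpolation=cv2.INTER_CUBIC)
cv2.imwrite("pics/z15.png",cv2.convertScaleAbs(a,alpha=1.8,beta=20))
```

```text
(no output)
```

View pics/z14.png

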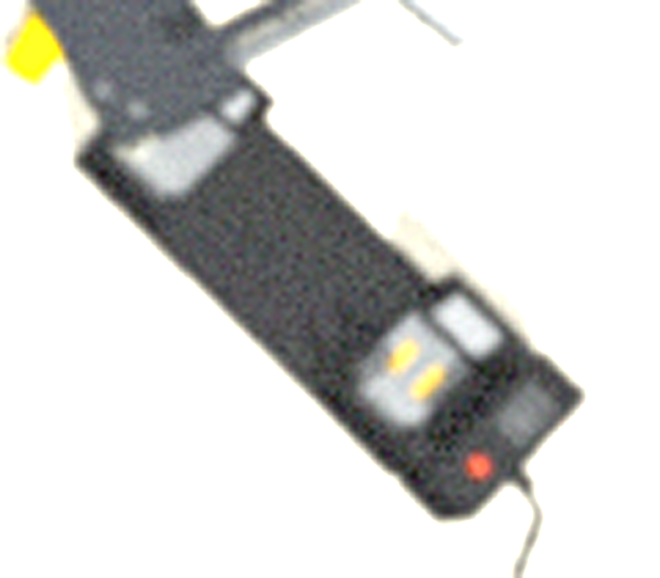

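View pics/z15.png

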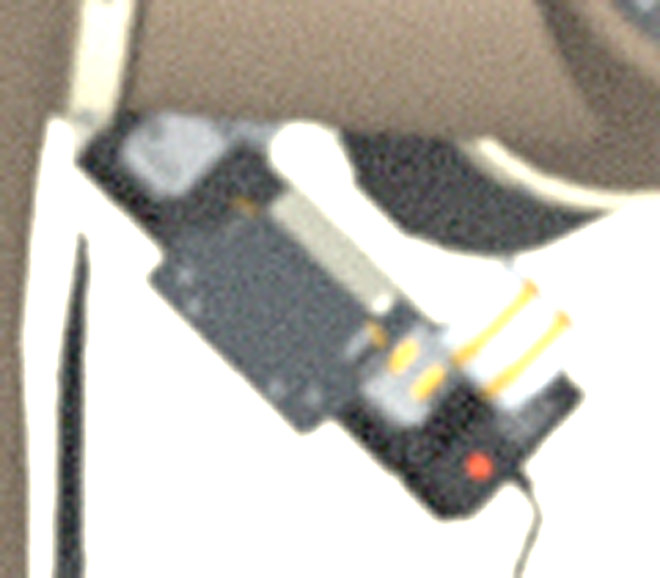

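Run:
```python
from fit import *
c=load("top1");g=cv2.cvtColor(c["img"],cv2.COLOR_BGR2GRAY).astype(float)
def fit(P,sg,nm):
    P=np.array(P);l=cv2.fitLine(P.astype(np.float32),cv2.DIST_HUBER,0,.01,.01).ravel()
    ang=np.degrees(np.arctan2(l[1],l[0]))%180
    n=np.array([-np.sin(np.radians(43)),np.cos(np.radians(43))]);print(nm,len(P),ang,l[2:],"lateral of (504.7,-252.1):",(np.array([504.7,-252.1])-l[2:])@n,"want",-sg, "res",np.std((P-l[2:])@n))
P=[]
for r in range(258,290):
    for x in range(360,450):
        if g[r,x]<90:
            P.append(onz(c,(x-(90-g[r,x])/(g[r,x-1]-g[r,x]),r),.0)[:2]*1000);break
fit(P,38,"lower-left edge z0")
P=[]
for r in range(243,262):
    for x in range(450,380,-1):
        if g[r,x]<75:
            P.append(onz(c,(x+(75-g[r,x])/(g[r,x+1]-g[r,x]),r),.01)[:2]*1000);break
fit(P,-38,"upper-right edge z10")
# axial check: power block far top edge
z=lambda x,y:((x+.5)/5.5-.5+355,(y+.5)/5.5-.5+215)
u=np.array([np.cos(np.radians(43)),np.sin(np.radians(43))]);n=np.array([-u[1],u[0]])
for nm,p,h in[("pb right corner",(582,395),.058),("pb left corner",(437,517),.058),("tail saddle ctr",(413,372),.022),("tail shroud far-top corner in (-50,-36)",(447,285),.056),("red led",(479,466),.058)]:
    q=onz(c,z(*p),h)[:2]*1000-[504.7,-252.1];print(nm,"cradle x,y",(q@u).round(1),(q@n).round(1))
# same for wr1
c=load("wr1");z4=lambda x,y:((x+.5)/2.4-.5+220,(y+.5)/2.4-.5)
for nm,p,h in[("head sh out R",(383,528),.056),("head sh out L",(213,575),.056),("tail saddle",(182,122),.022),("head saddle",(272,470),.022),("tail sh in L",(92,190),.056),("tail sh in R",(282,130),.056),("clip head L bead?",(208,470),.065),("clip head R",(333,438),.065)]:
    q=onz(c,z4(*p),h)[:2]*1000-[504.7,-252.1];print(nm,"cradle x,y",(q@u).round(1),(q@n).round(1))
```

```text
lower-left edge z0 32 43.0432 [ 485.62625 -220.47183] lateral of (504.7,-252.1): -36.139642928549584 want -38 res 0.21685498173198386
upper-right edge z10 19 42.0481 [ 527.7145  -276.67017] lateral of (504.7,-252.1): 33.66531780426073 want 38 res 0.5362799410825064
pb right corner cradle x,y -123.1 -33.0
pb left corner cradle x,y -114.9 46.3
tail saddle ctr cradle x,y -70.3 2.0
tail shroud far-top corner in (-50,-36) cradle x,y -52.4 -27.1
red led cradle x,y -112.8 18.8
head sh out R cradle x,y 96.5 35.0
head sh out L cradle x,y 96.5 -33.2
tail saddle cradle x,y -68.2 2.4
head saddle cradle x,y 69.2 -0.5
tail sh in L cradle x,y -49.2 -33.9
tail sh in R cradle x,y -49.5 34.7
clip head L bead? cradle x,y 55.0 -22.4
clip head R cradle x,y 56.3 24.4
```

>>> {"api": "play_rows", "payload": {"series": [0.01, 0, 0, -0.004, 0.018, 0, 0, -0.004, 0.018, 0, 0, 0, 0.018, 0, 0, 0, 0.011, 0, 0, 0]}}

```text
time_s: 14.9
tcp_pos: [0.5024, -0.252, 0.0522]
eef_rot: [-150.8, 89.9, 162.2]
contact_force: [-0.5, 0.1, -2.5]
gripper_width: 0.0289
```

>>> {"api": "play_rows", "payload": {"series": [0, 0, 0, 0, 0, 0, 0, 0, 0, 0, 0, 0, 0, 0, 0, 0, 0, 0, 0, 0], "squeeze": 60}}

```text
time_s: 15.32
tcp_pos: [0.5044, -0.2526, 0.0557]
eef_rot: [36.4, 89.9, -10.6]
contact_force: [0.6, 0.1, -2.8]
gripper_width: 0.0288
```

Run:
```python
from h import *
from plant import get_state
s=get_state();brief(s)
print(to_tool(s,np.array([.5044,-.2517,s["tcp_pos"][2]])-s["tcp_pos"]))
c=snap("side","sd13");w=snap("wrist","wr13");t=snap("top","tp13")
a=cv2.resize(c["img"][225:355,310:440],None,fx=4.5,fy=4.5,interpolation=cv2.INTER_CUBIC)
cv2.imwrite("pics/z16.png",cv2.convertScaleAbs(a,alpha=1.6,beta=15))
a=cv2.resize(t["img"][215:320,355:475],None,fx=5.5,fy=5.5,interpolation=cv2.INTER_CUBIC)
cv2.imwrite("pics/z17.png",cv2.convertScaleAbs(a,alpha=1.6,beta=15))
```

```text
t 15.32 tcp [ 504.4 -252.6   55.7] jaw ang -46.95 j [ -6.7  17.7 -23.9   0.  -48.2 139.8] F [ 0.6  0.1 -2.8] M [-0.17  0.11  0.02] w 28.8
[-2.75399656e-07  6.65797001e-04 -6.72152560e-04]
```

View pics/z16.png

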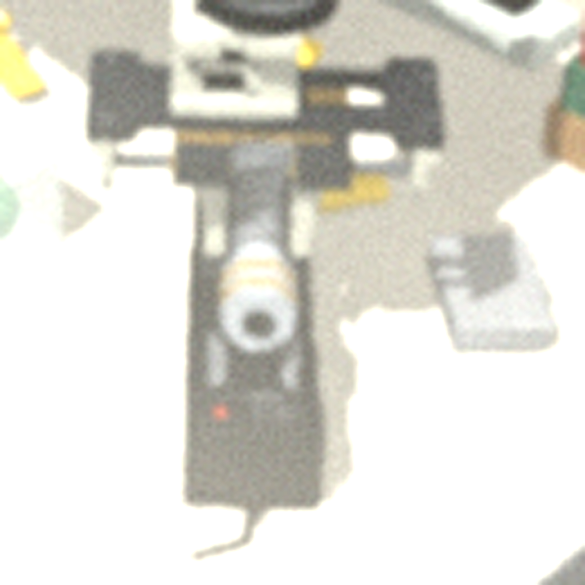

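View pics/z17.png

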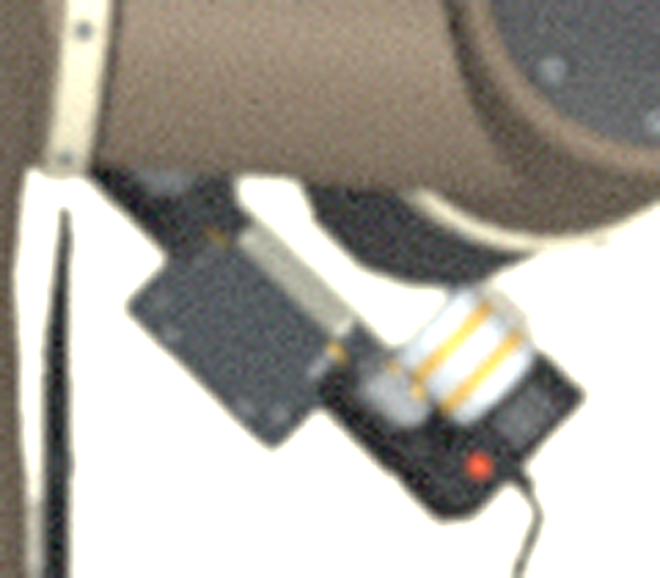

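View pics/wr13.png

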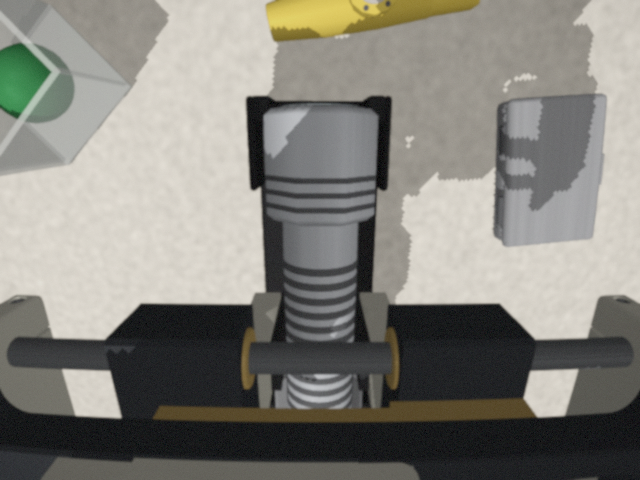

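Run:
```python
from h import *
from plant import get_state
s=get_state();c=load("wr13")
for n,p,z in [("shL",(247,97.5),.056),("shR",(391.5,97),.056),("lensL",(264,118),.108),("lensR",(378,118),.108),("lens top",(320,103.5),.116),("lens top b",(320,106.5),.116),("sh inL",(249,188),.056),("sh inR",(388,188),.056),("baseL",(264,215),.01),("baseR",(375,215),.01),("baseL",(264,280),.01),("baseR",(374,280),.01),("topback",(319,226),.119)]:
    P=onz(c,p,z); t=Rt(s).T@(P-s["tcp_pos"]); print(n,"tool",(t*1000).round(1))
```

```text
shL tool [ -0.7  97.9 -34.5]
shR tool [-0.6 98.  35.3]
lensL tool [-52.7  86.7 -19.2]
lensR tool [-52.7  86.6  21.1]
lens top tool [-60.7  90.9   0.6]
lens top b tool [-60.7  90.    0.6]
sh inL tool [ -0.7  53.9 -35.8]
sh inR tool [-0.7 53.8 35.7]
baseL tool [ 45.2  29.2 -35.8]
baseR tool [45.3 29.1 36.8]
baseL tool [ 45.2 -16.8 -38. ]
baseR tool [ 45.3 -16.9  38.1]
topback tool [-63.7  50.1   0.2]
```

>>> {"api": "play_rows", "payload": {"series": [0.005, 0.0007, 0, 0, 0.006, 0, 0, 0, 0.006, 0, 0, 0, 0.004, 0, 0, 0, 0.003, 0, 0, 0]}}

```text
time_s: 15.88
tcp_pos: [0.5036, -0.2519, 0.0296]
eef_rot: [-143.6, 89.9, 169.5]
contact_force: [-0.1, -0.2, -3.4]
gripper_width: 0.0291
```

>>> {"api": "play_rows", "payload": {"series": [0.002, 0, 0, 0, 0.002, 0, 0, 0, 0.002, 0, 0, 0, 0.002, 0, 0, 0, 0.002, 0, 0, 0]}}

```text
time_s: 16.3
tcp_pos: [0.5064, -0.2529, 0.0227]
eef_rot: [22.5, 89.7, -24.4]
contact_force: [-1.7, 0.3, 15.7]
gripper_width: 0.0284
```

Run:
```python
from h import *
from plant import get_state
brief(get_state())
```

```text
t 16.3 tcp [ 506.4 -252.9   22.7] jaw ang -46.89 j [-6.700e+00  2.020e+01 -2.570e+01  1.000e-01 -4.390e+01  1.397e+02] F [-1.7  0.3 15.7] M [-0.05  0.59 -0.05] w 28.4
```

>>> {"api": "play_rows", "payload": {"series": [0.0015, 0, 0, 0, 0.0015, 0, 0, 0, 0.0015, 0, 0, 0, 0.0015, 0, 0, 0, 0.0015, 0, 0, 0]}}

```text
time_s: 16.72
tcp_pos: [0.5048, -0.2521, 0.0136]
eef_rot: [32.9, 89.9, -14.0]
contact_force: [0.0, -0.0, 1.7]
gripper_width: 0.029
```

Run:
```python
from h import *
from plant import get_state
brief(get_state());c=snap("wrist","wr14");d=snap("side","sd14")
a=cv2.resize(d["img"][225:355,310:440],None,fx=4.5,fy=4.5,interpolation=cv2.INTER_CUBIC)
cv2.imwrite("pics/z18.png",cv2.convertScaleAbs(a,alpha=1.6,beta=15))
```

```text
t 16.72 tcp [ 504.8 -252.1   13.6] jaw ang -46.94 j [ -6.7  20.9 -26.2   0.  -42.9 139.7] F [ 0.  -0.   1.7] M [0.1  0.06 0.08] w 29.0
```

View pics/wr14.png

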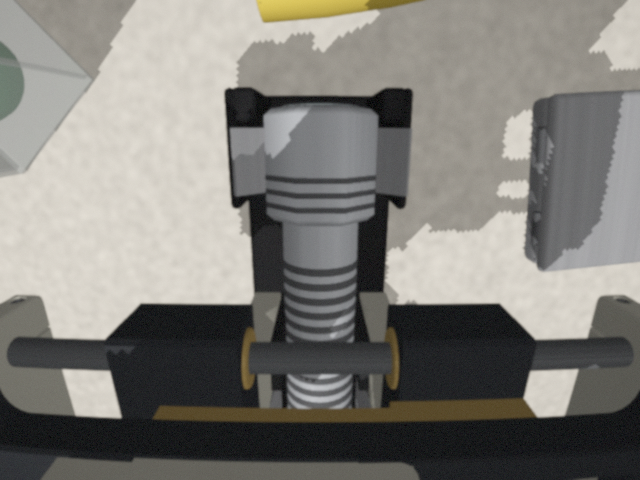

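View pics/z18.png

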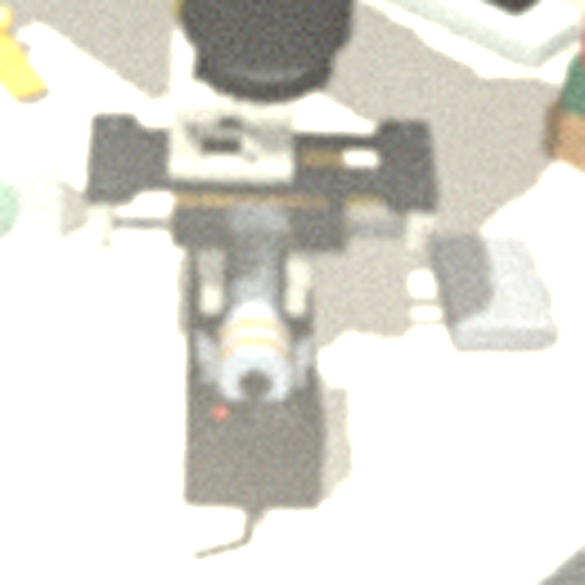

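>>> {"api": "play_rows", "payload": {"series": [0.002, 0, 0, 0, 0.002, 0, 0, 0, 0.002, 0, 0, 0, 0.002, 0, 0, 0, 0.002, 0, 0, 0]}}

```text
time_s: 17.23
tcp_pos: [0.504, -0.2521, 0.0028]
eef_rot: [-127.3, 90.0, -174.3]
contact_force: [0.0, -0.1, 1.5]
gripper_width: 0.0288
```

>>> {"api": "play_rows", "payload": {"series": [0.002, 0, 0, 0, 0.002, 0, 0, 0, 0.0015, 0, 0, 0, 0.0015, 0, 0, 0, 0.001, 0, 0, 0]}}

```text
time_s: 17.65
tcp_pos: [0.5034, -0.252, -0.0052]
eef_rot: [-142.9, 89.9, 170.1]
contact_force: [-4.7, 3.1, 11.1]
gripper_width: 0.0289
```

Run:
```python
from h import *
from plant import get_state
brief(get_state());c=snap("wrist","wr15");d=snap("side","sd15")
a=cv2.resize(d["img"][225:355,310:440],None,fx=4.5,fy=4.5,interpolation=cv2.INTER_CUBIC)
cv2.imwrite("pics/z19.png",cv2.convertScaleAbs(a,alpha=1.6,beta=15))
```

```text
t 17.65 tcp [ 503.4 -252.    -5.2] jaw ang -46.97 j [ -6.7  22.3 -27.1  -0.  -40.6 139.7] F [-4.7  3.1 11.1] M [ 1.16  1.68 -0.04] w 28.9
```

View pics/wr15.png

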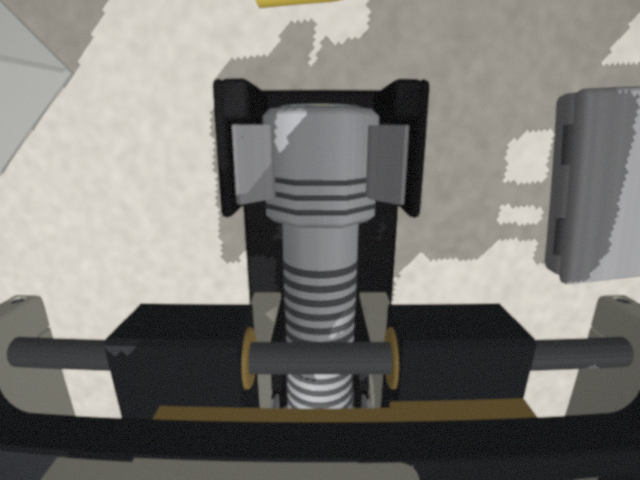

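View pics/z19.png

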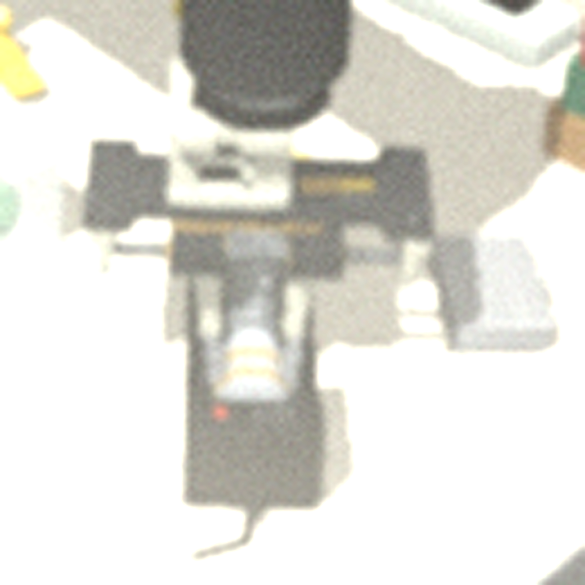

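>>> {"api": "play_rows", "payload": {"series": [0.001, 0, 0, 0, 0.001, 0, 0, 0, 0.001, 0, 0, 0, 0, 0, 0, 0, 0, 0, 0, 0]}}

```text
time_s: 18.17
tcp_pos: [0.5035, -0.252, -0.0053]
eef_rot: [-63.9, 90.0, -110.9]
contact_force: [-11.5, 7.5, 26.9]
gripper_width: 0.029
```

Run:
```python
from h import *
from plant import get_state
brief(get_state())
```

```text
t 18.17 tcp [ 503.5 -252.    -5.3] jaw ang -46.92 j [ -6.7  22.3 -27.2   0.  -40.5 139.7] F [-11.5   7.5  26.9] M [ 2.34  3.97 -0.  ] w 29.0
```

View zoom.

Run:
```python
from h import *
from plant import get_state
c=snap("wrist","wr16")
a=cv2.resize(c["img"][70:300,200:440],None,fx=3,fy=3,interpolation=cv2.INTER_CUBIC)
cv2.imwrite("pics/z20.png",cv2.convertScaleAbs(a,alpha=1.5,beta=15))
c=snap("top","tp16")
a=cv2.resize(c["img"][215:320,355:475],None,fx=5.5,fy=5.5,interpolation=cv2.INTER_CUBIC)
cv2.imwrite("pics/z21.png",cv2.convertScaleAbs(a,alpha=1.6,beta=15))
```

```text
(no output)
```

View pics/z20.png

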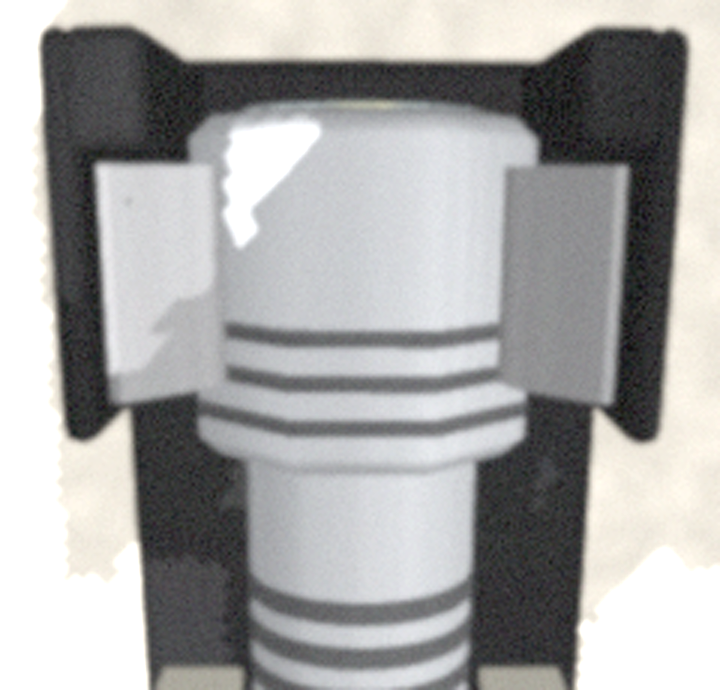

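View pics/z21.png

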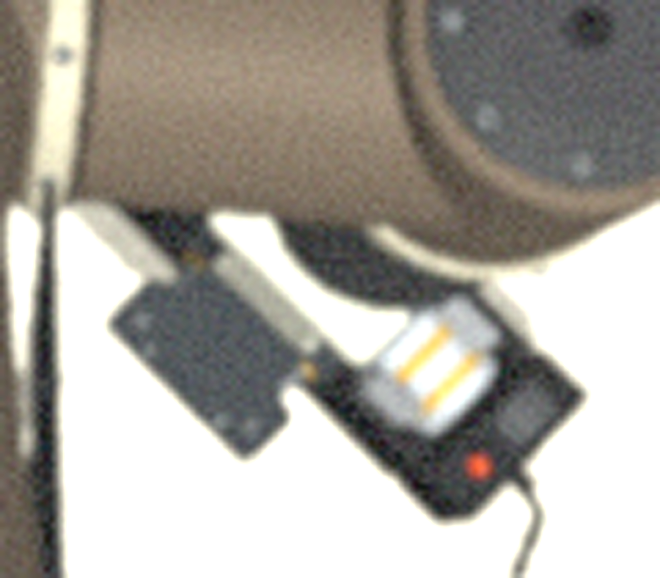

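>>> {"api": "play_rows", "payload": {"series": [-0.001, 0, 0, 0, -0.001, 0, 0, 0, 0, 0, 0, 0, 0, 0, 0, 0, 0, 0, 0, 0]}}

```text
time_s: 18.68
tcp_pos: [0.5035, -0.2519, -0.0052]
eef_rot: [-138.2, 90.0, 174.9]
contact_force: [-5.9, 2.9, 11.2]
gripper_width: 0.0289
```

Run:
```python
from h import *
from plant import get_state
brief(get_state())
```

```text
t 18.68 tcp [ 503.5 -251.9   -5.2] jaw ang -46.96 j [ -6.7  22.3 -27.2   0.  -40.5 139.7] F [-5.9  2.9 11.2] M [ 0.96  2.28 -0.01] w 28.9
```

>>> {"api": "play_rows", "payload": {"series": [-0.001, 0, 0, 0, 0, 0, 0, 0, 0, 0, 0, 0, 0, 0, 0, 0, 0, 0, 0, 0], "jaw": 62}}

```text
time_s: 19.1
tcp_pos: [0.5046, -0.252, -0.0049]
eef_rot: [35.5, 90.0, -11.5]
contact_force: [0.0, 0.5, 0.9]
gripper_width: 0.0528
```

>>> {"api": "play_rows", "payload": {"series": [0, 0, 0, 0, 0, 0, 0, 0, 0, 0, 0, 0, 0, 0, 0, 0, 0, 0, 0, 0]}}

```text
time_s: 19.52
tcp_pos: [0.5042, -0.252, -0.0048]
eef_rot: [84.8, 90.0, 37.8]
contact_force: [-0.4, -0.0, 0.2]
gripper_width: 0.054
```

Run:
```python
from h import *
from plant import get_state
brief(get_state())
c=snap("wrist","wr17")
```

```text
t 19.52 tcp [ 504.2 -252.    -4.8] jaw ang -46.96 j [ -6.7  22.3 -27.1  -0.  -40.6 139.7] F [-0.4 -0.   0.2] M [-0.16  0.13  0.01] w 54.0
```

View pics/wr17.png

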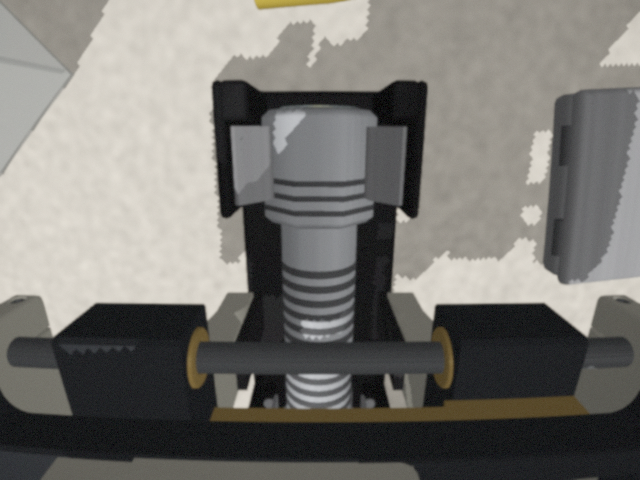

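>>> {"api": "play_rows", "payload": {"series": [-0.01, 0, 0, 0, -0.02, 0, 0, 0, -0.03, 0, 0, 0, -0.04, 0, 0, 0, -0.04, 0, 0, 0]}}

```text
time_s: 19.98
tcp_pos: [0.5032, -0.2519, 0.137]
eef_rot: [-137.3, 89.9, 175.8]
contact_force: [1.4, 0.2, -0.1]
gripper_width: 0.0545
```

>>> {"api": "play_rows", "payload": {"series": [-0.01, -0.03, 0, 0, 0, -0.04, 0, 0, 0, -0.04, 0, 0, 0, 0, 0, 0, 0, 0, 0, 0]}}

```text
time_s: 20.4
tcp_pos: [0.4224, -0.3283, 0.1463]
eef_rot: [27.8, 89.9, -19.3]
contact_force: [0.6, 0.0, -0.2]
gripper_width: 0.054
```

Run:
```python
from h import *
from plant import get_state
brief(get_state())
c=snap("wrist","wr18");snap("top","tp18");d=snap("side","sd18")
a=cv2.resize(c["img"][40:330,220:440],None,fx=2.6,fy=2.05,interpolation=cv2.INTER_CUBIC)
cv2.imwrite("pics/z22.png",cv2.convertScaleAbs(c["img"],alpha=1.5,beta=15))
a=cv2.resize(d["img"][215:355,310:440],None,fx=4.2,fy=4.2,interpolation=cv2.INTER_CUBIC)
cv2.imwrite("pics/z23.png",cv2.convertScaleAbs(a,alpha=1.5,beta=15))
```

```text
t 20.4 tcp [ 422.4 -328.3  146.3] jaw ang -47.13 j [-16.8   9.6 -21.2   0.  -59.1 149.7] F [ 0.6  0.  -0.2] M [-0.14  0.04 -0.07] w 54.0
```

View pics/z22.png

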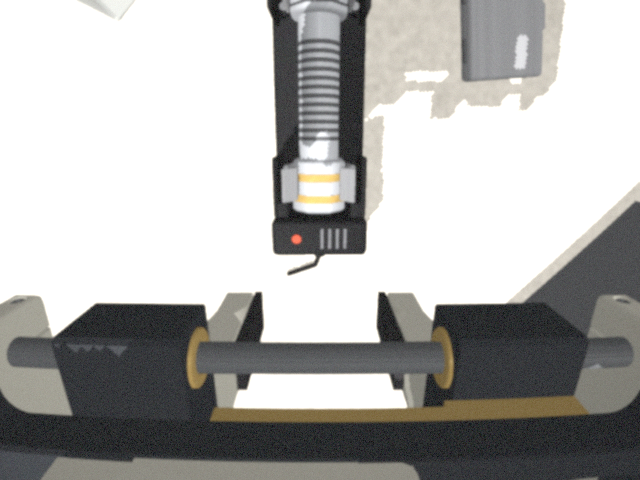

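View pics/z23.png

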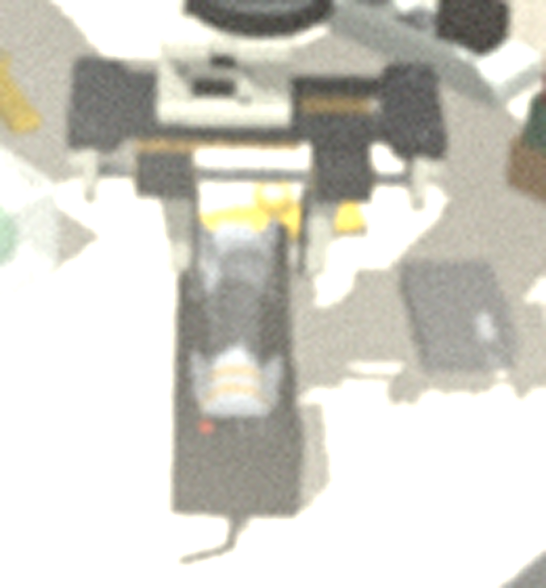

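View pics/tp18.png

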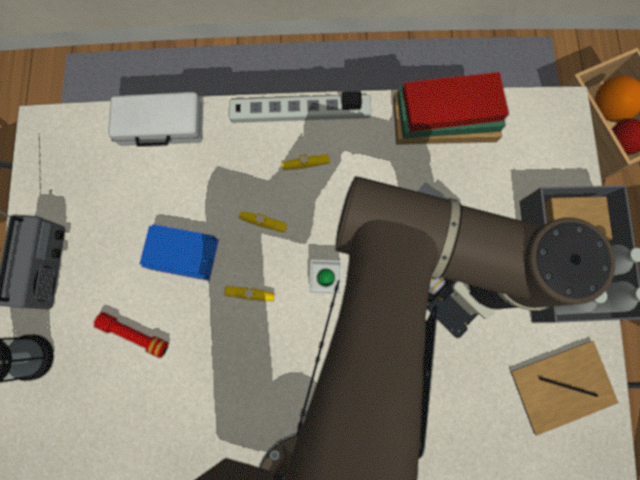

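>>> {"api": "play_rows", "payload": {"series": [0, 0.025, 0, 0, 0, 0.025, 0, 0, 0, 0.015, 0, 0, 0, 0, 0, 0, 0, 0, 0, 0]}}

```text
time_s: 20.97
tcp_pos: [0.4721, -0.2815, 0.1448]
eef_rot: [-144.0, 90.0, 169.2]
contact_force: [-0.7, -0.0, -0.5]
gripper_width: 0.0542
```

Run:
```python
from h import *
from plant import get_state
brief(get_state())
c=snap("wrist","wr19")
a=cv2.resize(c["img"][60:310,230:410],None,fx=3.2,fy=2.4,interpolation=cv2.INTER_CUBIC)
cv2.imwrite("pics/z24.png",cv2.convertScaleAbs(a,alpha=1.5,beta=15))
```

```text
t 20.97 tcp [ 472.1 -281.5  144.8] jaw ang -46.79 j [-10.4  11.2 -19.5  -0.  -59.4 143.6] F [-0.7 -0.  -0.5] M [-0.17  0.13 -0.  ] w 54.2
```

View pics/z24.png

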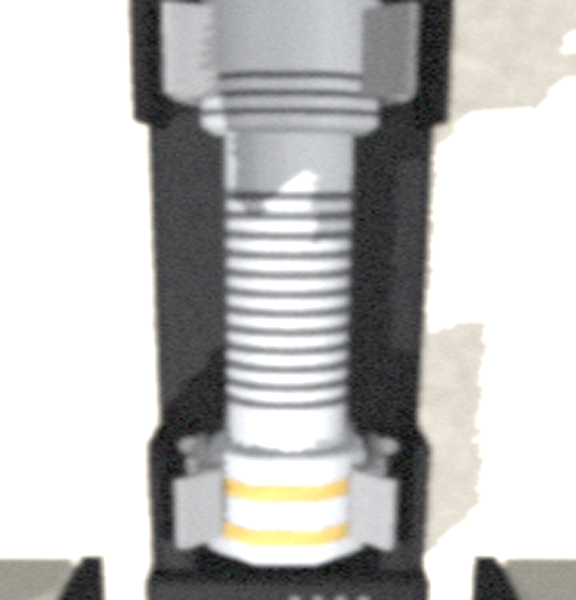

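Run:
```python
from h import *
c=load("wr19");u=np.array([np.cos(np.radians(43)),np.sin(np.radians(43))]);n=np.array([-u[1],u[0]])
z=lambda x,y:((x+.5)/3.2-.5+230,(y+.5)/2.4-.5+60)
for nm,p,h in[("tail end top",(285,562),.058),("tail inner top",(285,455),.058),("tail sh in L",(150,437),.056),("tail sh in R",(428,437),.056),("head sh in L",(135,120),.056),("head sh in R",(446,120),.056),("head inner",(290,131),.058),("pb near edge",(200,575),.058),("ring1",(285,490),.062),("ring2",(285,532),.062)]:
    q=onz(c,z(*p),h)[:2]*1000-[504.4,-251.9];print(nm,(q@u).round(1),(q@n).round(1))
```

```text
tail end top -90.8 0.7
tail inner top -52.1 0.8
tail sh in L -46.6 34.2
tail sh in R -46.5 -34.6
head sh in L 52.5 34.6
head sh in R 52.7 -35.1
head inner 49.3 -0.2
pb near edge -95.8 22.7
ring1 -62.9 0.8
ring2 -77.9 0.7
```

Run:
```python
from h import *
for n,(r0,r1,c0,c1),o in [("wr18",(145,265,260,380),"z25"),("wr19",(235,320,260,380),"z26")]:
    c=load(n)["img"]
    a=cv2.resize(c[r0:r1,c0:c1],None,fx=5,fy=5,interpolation=cv2.INTER_CUBIC)
    a=(255*(a/255.)**.45).astype(np.uint8);cv2.imwrite(f"pics/{o}.png",a)
```

```text
(no output)
```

View pics/z25.png

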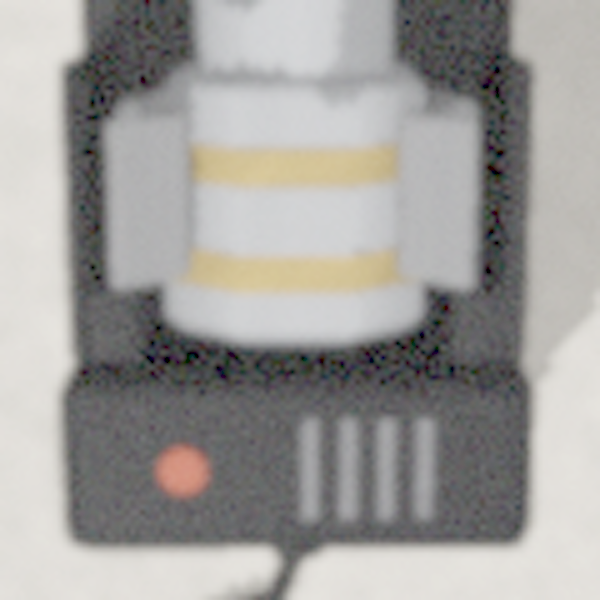

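View pics/z26.png

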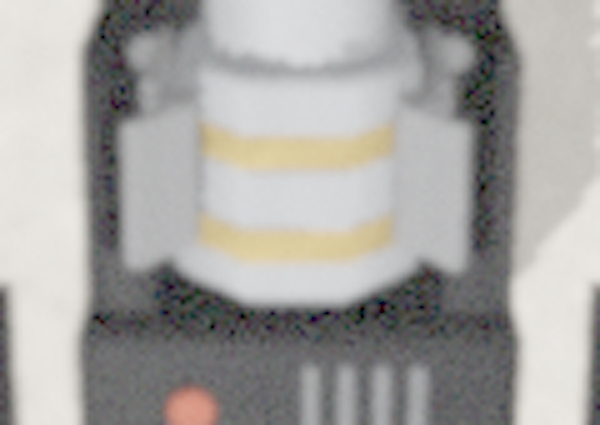

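Run:
```python
from h import *
u=np.array([np.cos(np.radians(43)),np.sin(np.radians(43))]);n=np.array([-u[1],u[0]])
def show(nm,zf,L):
    c=load(nm);print(nm,"cam cradle x,z",((c["world_from_camera"][:2,3]*1000-[504.4,-251.9])@u).round(0),c["world_from_camera"][2,3].round(3))
    for t,p,h,nom in L:
        q=onz(c,zf(*p),h)[:2]*1000-[504.4,-251.9];print("  ",t,(q@u).round(1),"nom",nom,"diff",((q@u)-nom).round(1), "y",(q@n).round(1))
z25=lambda x,y:((x+.5)/5-.5+260,(y+.5)/5-.5+145)
z26=lambda x,y:((x+.5)/5-.5+260,(y+.5)/5-.5+235)
show("wr18",z25,[("sh in L",(66,66),.056,-50),("sh in R",(528,64),.056,-50),("pb far L",(80,542),.058,-128),("pb far R",(515,542),.058,-128),("pb near bevel",(80,372),.058,-98),("F tail end",(295,341),.062,-90),("F tail inner",(295,82),.062,-50),("clip near edge",(150,110),.071,-58),("clip far edge",(150,290),.071,-82)])
show("wr19",z26,[("clip L near",(160,112),.071,-58),("clip L far",(150,270),.071,-82),("F tail end",(295,303),.062,-90),("F inner",(295,68),.062,-50),("pb near",(200,330),.058,-98)])
z20=lambda x,y:((x+.5)/3-.5+200,(y+.5)/3-.5+70)
show("wr16",z20,[("sh far L",(60,30),.056,97),("sh far R",(660,30),.056,97),("sh in L",(85,438),.056,50),("sh in R",(645,438),.056,50),("clip far",(150,163),.071,82),("clip near L",(140,404),.071,58),("clip near R",(590,404),.071,58),("F lens top",(360,108),.060,90),("F inner",(360,468),.06,50)])
```

```text
wr18 cam cradle x,z -30.0 0.334
   sh in L -49.5 nom -50 diff 0.5 y 34.3
   sh in R -49.5 nom -50 diff 0.5 y -34.5
   pb far L -123.7 nom -128 diff 4.3 y 34.9
   pb far R -124.0 nom -128 diff 4.0 y -34.6
   pb near bevel -95.9 nom -98 diff 2.1 y 33.8
   F tail end -90.3 nom -90 diff -0.3 y 0.4
   F tail inner -51.6 nom -50 diff -1.6 y 0.2
   clip near edge -54.7 nom -58 diff 3.3 y 20.8
   clip far edge -80.6 nom -82 diff 1.4 y 21.5
wr19 cam cradle x,z 39.0 0.333
   clip L near -54.0 nom -58 diff 4.0 y 21.3
   clip L far -80.2 nom -82 diff 1.8 y 23.5
   F tail end -90.1 nom -90 diff -0.1 y 0.8
   F inner -49.9 nom -50 diff 0.1 y 0.9
   pb near -97.0 nom -98 diff 1.0 y 16.6
wr16 cam cradle x,z 82.0 0.183
   sh far L 97.7 nom 97 diff 0.7 y 32.7
   sh far R 97.7 nom 97 diff 0.7 y -32.0
   sh in L 52.6 nom 50 diff 2.6 y 32.9
   sh in R 52.6 nom 50 diff 2.6 y -33.5
   clip far 83.5 nom 82 diff 1.5 y 20.8
   clip near L 59.6 nom 58 diff 1.6 y 23.1
   clip near R 59.6 nom 58 diff 1.6 y -23.4
   F lens top 89.2 nom 90 diff -0.8 y 0.3
   F inner 49.9 nom 50 diff -0.1 y 0.3
```

Run:
```python
from h import *
from plant import get_state,close_job
s=get_state();brief(s);print(np.abs(s["qd"]).max());print(close_job())
```

```text
t 21.02 tcp [ 471.5 -282.   144.9] jaw ang -46.85 j [-10.5  11.1 -19.5  -0.  -59.4 143.6] F [-0.6  0.2  0.6] M [-0.12  0.14  0.  ] w 54.2
1.1360642086644177
the job is handed in; nothing more can be done
None
```

The flashlight is in the charging cradle with its brass-ringed tail at the power block, and both pairs of clips are over the caps. I handed the job in at 21 s of the 58 s allowed, with the gripper open and clear.

I slid it level out of the caddy by the head, regripped it at its middle, pulled it clear and turned it round. I then pressed it down until it stopped against about 27 N, eased off and let go.

**Last checks:**
- **Height and level:** at the hard stop the axis was about 42–43 mm up, against 42 mm wanted. The clip openings look the same at both ends in the wrist picture.
- **Position:** it sits within 1 mm sideways and about 2–2.5 mm towards the tail, inside the 6 mm allowed. Single edges in the pictures disagreed by up to 4 mm, so that lengthwise figure is rough.
- **Other objects:** three kazoos, the clear box with its ball and the red look-alike are unmoved in the last top view. The fourth kazoo and the tin were hidden by the arm there. Both are visible and standing in the last side view, but I did not re-measure their positions.

**What disagreed:**
- **Fingertip height:** the fingertips sit about 30 mm short of the reported TCP. Because of this my first grasp closed on the top of the head, with about 6 N of contact force. I found it in the pictures, reopened and used the true height from then on.
- **Sideways force:** there was up to about 14 N sideways while pressing. It went to zero on release.

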